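# Open a new lane in the sloped tin rack

## Task

Open up the empty lane of the sloped tin rack: stand the loose lane stop in the slot of the front strut at the middle of that lane and give it a quarter turn, so its hammer head is caught under the lips and its paddle faces squarely up the lane, like the stop next door. Then lay the tin from the cardboard tray on its side across the lane's two runners, set down gently, not dropped, so that it rolls down to rest against the stop. Leave the other lane's tins and the goods on the table where they are.

Things in the scene. Friction and masses are not known exactly. Their poses are not given: they have to be found in the camera images.
- lane_free: Empty lane, fixed: two aluminium L-angle runners falling 8 deg to the front strut. Origin on the table (z=0) below the slot's middle; x level, downhill; y across, along the slot. Flats 34-48 mm either side of the middle line, open between; outer guides 22 mm high, 96 mm apart inside. Flats' upper face at height 62 mm at x=-20 mm (low end), rising to 92 mm at x=-236 mm.
- lane_stop (a point): Where the stop belongs: on the empty lane's middle line, mid-width of the slot, level with the lip tops of the front strut (62 mm above the table). Axes as lane_free.
- lane_bed (a point): Point on the empty lane's middle line, midway between the runners and level with their upper faces, 110 mm uphill of lane_stop (74.6 mm above the table). Tilted with the lane: x down along the slope (8 deg below level), y across, z square to the runners.
- rack: The fixed rack carrying both lanes; origin on the table under its middle, axes as lane_free. Its front strut (100 mm to +x) is a level steel channel along y, 41 x 41 mm, 256 mm long, lip tops 62 mm above the table. Slot open upward, 22 mm wide, full length; lips 7.5 mm deep, the hollow below them 36 mm wide, floor 38.5 mm below the lip tops.
- lane_stock: The full neighbouring lane, 108 mm to the +y or -y side of lane_free (it varies), same build and origin. It has its own stop, already turned and locked (paddle top 126 mm above the table), and two tins lying against it, tops about 118 and 126 mm above the table.
- stop_mid (a point): Loose lane stop, 82.5 mm tall, 0.15 kg, standing on its head at the start. Point: middle of its black paddle (10 mm thick along x, 40 wide along y, 60 tall), 52.5 mm above its underside. Steel flange (36 mm across) below the paddle rests on the lips, its underside 34 mm below this point, so seated this point is 34 mm above the lip tops. z up.
- stop: The same loose stop; origin in the middle of its underside, same axes. Hammer head 9 mm thick, 31 mm long (x), 18 wide (y), lowest 3 mm 26 x 12; above it a 16 mm round neck 9.5 mm long, then the flange. Enters the slot only with x along the strut; with the flange on the lips it turns freely either way and is caught with x along the lane.
- tin_mid (a point): The tin to load, lying on its side in the tray at the start: a cylinder 54 mm in diameter and 88 mm long, about 0.2 kg, that rolls freely. This point is its centre; y is the cylinder's axis (either end may lead); x and z turn with it as it rolls.
- tray: Shallow open cardboard tray, fixed, 200 mm (x) by 150 mm (y) and 30 mm high, walls and floor 4 mm thick; origin in the middle of its underside. The tin lies in it, axis roughly along the tray's y.
- stock0: Lower tin in the neighbouring lane, the same as the tin to load, resting against that lane's stop; leave it. Origin at its centre, y its axis.
- stock1: Upper tin in the neighbouring lane, lying against the first; leave it. Origin at its centre, y its axis.
- soup_tin: Standing tin with a green label, 75 mm in diameter, 110 mm tall; not part of the job. Origin in the middle of its underside.
- tuna_tin: Low round tin with a blue label, 85 mm across, 36 mm high; not part of the job. Origin in the middle of its underside.
- fish_tin: Flat oblong tin, 60 x 105 mm, 22 mm high; not part of the job. Origin in the middle of its underside.
Not all that is in view belongs to the job. What is shaped like the stop but pink or turquoise is not meant.

How it is judged (in metres and radians):
On the way, in this order (a step that is already met when the one before it is completed fails the run):
1. the stop sits with its flange on the lips at the middle of the empty lane, turned a quarter so that the head is caught under the lips, and has been let go of (x of stop_mid in the frame of lane_free between -0.009 and 0.009 m and y of stop_mid in the frame of lane_free between -0.015 and 0.015 m and z of stop_mid in the frame of lane_free between 0.092 and 0.0995 m and angle between the x axis of stop_mid and the x axis of lane_free, either way round below 0.3 rad and angle between stop_mid's own z axis and vertical below 0.12 rad and contact force between the fingers and stop below 0.1 N), for 0.2 s.
2. the tin, still held, is lowered level into the empty lane to within 12 mm of its two runners (not dropped in) (contact force between the fingers and tin above 5 N and z of tin_mid in the frame of lane_bed below 0.039 m and x of tin_mid in the frame of lane_bed between -0.115 and 0.085 m and y of tin_mid in the frame of lane_bed between -0.009 and 0.009 m and angle between the y axis of tin_mid and the y axis of lane_free, either way round below 0.15 rad), for 0.05 s.
At the end, for the whole second after the job is handed in: Stop upright (0.12 rad) in the slot, flange on the lips, within 15 mm of the empty lane's middle, paddle square to it within 0.30 rad; tin across both runners, against the stop (centre 22 to 48 mm uphill of the slot), within 7 mm of mid-lane, square within 0.12 rad; both at rest (x of stop_mid in the frame of lane_free between -0.009 and 0.009 m and y of stop_mid in the frame of lane_free between -0.015 and 0.015 m and z of stop_mid in the frame of lane_free between 0.092 and 0.0995 m and angle between the x axis of stop_mid and the x axis of lane_free, either way round below 0.3 rad and angle between stop_mid's own z axis and vertical below 0.12 rad and x of tin_mid in the frame of lane_free between -0.048 and -0.022 m and y of tin_mid in the frame of lane_free between -0.007 and 0.007 m and z of tin_mid in the frame of lane_bed between 0.022 and 0.032 m and angle between the y axis of tin_mid and the y axis of lane_free, either way round below 0.12 rad and linear speed of each of tin, stop below 0.02 m/s); the robot touches nothing.
It fails at once if a tin of the neighbouring lane is moved more than 12 mm (distance of any of stock0, stock1 from where it was at the start of the episode above 0.012 m).
It fails at once if goods on the table are moved more than 15 mm (distance of any of soup_tin, tuna_tin, fish_tin from where it was at the start of the episode above 0.015 m).
It fails at once if the tin is rammed onto the lane (more than 60 N) (contact force between tin and lane_free above 60 N).
It also fails if it takes over 72 s, if anything falls off the work surface, if the arm or the gripper's body presses on something with over 40 N, if the wrist force passes 120 N, or if a joint passes its speed limit or range.

## Robot

A 6-joint arm with a two-finger parallel gripper is mounted at the origin on the work surface. World frame = base frame: x ahead of the robot, y to its left, z up, the work surface at z = 0. Lengths are in m, angles in degrees, forces in N, time in s.
With the tool pointing down it reaches from about 0.3 to 0.75 m from the base axis. Payload 8.5 kg.
Tool frame: the origin (TCP) lies midway between the tips of the shut fingers; the grasp point (between the pads) lies 19 mm behind it; y points along the fingers, x is the direction in which the jaws open and shut, and the axes are right-handed (so a half turn about y gives the same grasp; the last joint's range is limited). The gripper opens to 85 mm and grips with 20 to 120 N. Pads are 22 mm wide; open, the fingers measure 114 mm over their backs; the gripper's body (76 mm by 85 mm) begins 54 mm behind the grasp point. The pads swing forward as they close: fully open they stand 13 mm farther back than shut.
Start: joints at [-86.591, 21.807, 74.336, -0, 83.858, -12.336], TCP at [0.149, -0.529, 0.203] pointing down, gripper open.
Joint ranges: [-178.18, 178.18], [-50.72, 133.34], [12.68, 142.11], [-81.47, 261.47], [9.98, 163.14], [-165.26, 165.26]. Speed limits (degrees/s): [136.94, 136.94, 180, 180, 180, 180].

## Interface

Orientations are given as a 3x3 rotation matrix whose columns are the frame's x, y, z axes.
In Python, from rig import env gives the robot as it stands.
- The arm moves only by the tool carry_out, never from a script. Its argument "plan" is a list of rows, each a list of 3 entries, a list of its own where there are three numbers: the shift along the tool's x, y, z in m, then the turn, a rotation vector about the tool's x, y, z in degrees, then the finger opening in m, from 0 to 0.0854. In form: [[[dx, dy, dz], [ax, ay, az], jaw], ...]. A call has 1 to 8 rows; each row shifts and turns the commanded pose from where the row before left it, along the tool's axes as they then stand; what a row does not reach is not made up. A row lasts 1/8 s, in which the tool goes at most 62.5 mm and 10.7 degrees, less where a joint would pass 70% of its speed; a pose out of reach is approached as far as the arm can. A call is refused whole if a number of a shift passes 0.0625 or a number of a turn 10.7, either way. A call with a gripper value outside its range is refused whole. The fingers move at their own pace and stop on an object; "force" is the grip in N (left out, the last holds). Time passes only in rows, so rows that do not move let the fingers close. It gives the time, the measured TCP pose, the force and the opening at its end, in the units of the state.
- env.observe(): the state, without advancing time (a new reading comes with each control period).
- env.get_image(name): name is "side" or "top" or "wrist"; returns a dict with "image" (420x560x3 uint8, red, green, blue), "vfov" (degrees; the focal length in pixels is half the picture's height over the tangent of half this angle, whatever the lens; pixels are square), "cx", "cy" (the principal point, pixels), "rvec" (rotation vector, rad) and "tvec" (3), from world to camera coordinates, as OpenCV has them; the wrist camera has in their place "tool_from_camera" (4x4, takes a point from camera to tool coordinates, whose origin is the TCP and whose axes are the tool frame's). Camera axes: x right, y down, z forward; pixel columns grow to the right and rows downward; lengths in m; the calibration is good to about 2 mm. The wrist camera is an equidistant fisheye: a pixel r from the principal point sees the ray r / f radians off the axis. A picture is of the moment at which its call begins: read the wrist's pose just before it. There is no depth.
- env.close_job(): hands the job in, once; it reports no verdict.
Trained networks look in a picture, given as the dict that the camera call returned (one of the last four; its "shot" number tells which), for a name from the list of things; names that differ only in an ending like _2 or _b are one class to them, and where a whole thing is asked for, a point or a joint stands for the part that bears it (a point fixed in the world has none). Each returns a list of dicts, best first, with "conf" (0 to 1); they miss things now and then, are a little off and sometimes report something else, mostly with a low value. They report only what shows in the picture. A call takes as long as a camera call. They do not tell look-alikes from the thing itself.
- env.outline_of(target, picture): "mask" (420x560 bool, what is visible of it) and "pixel" ([row, column] in pixels, amid what is visible of it).
The state is a dict: "time_s": time; "q": joint angles; "qvel": joint speeds; "joint_efforts": joint torques, N m; "position": TCP position; "tool_rot": TCP orientation; "ft_force": force on the tool from outside, world axes, zero at the start; "wrist_torque": the same for the moment, N m; "grip_width": finger opening in m.
Only numpy, scipy, OpenCV 4.12 (cv2) and the standard library are available. Lean on these libraries where they do the work, as an engineer would, in place of code of your own. Each camera call takes 0.05 s, during which the arm holds its last target.

## Working session

There is one attempt and no reset: what is moved stays moved. The work goes in short steps, Python scripts to look and compute and a tool call to move; the robot and the scene stay as the last step left them, time stands still between calls to the robot, and variables do not carry over. Pictures are saved under pics/ and viewed, and the job is handed in when it is done.

Besides the shell and the picture viewer there is one more tool, called after "Request:" in YAML: its name, and indented under it one key for each argument. carry_out: Moves the arm, as the interface text tells. Its arguments: {"type":"object","properties":{"plan":{"type":"array","items":{"type":"array"}},"force":{"type":"number"}},"required":["plan"]}

```bash
mkdir -p pics; ls; cat > h.py <<'E'
import numpy as np, cv2, json
from rig import env
def save(n,img): cv2.imwrite('pics/'+n,cv2.cvtColor(np.ascontiguousarray(img),cv2.COLOR_RGB2BGR))
def K(p):
    f=p['image'].shape[0]/2/np.tan(np.radians(p['vfov'])/2)
    return f,p['cx'],p['cy']
def proj(p,X):
    f,cx,cy=K(p);R=cv2.Rodrigues(np.array(p['rvec'],float))[0]
    c=(R@np.atleast_2d(X).T).T+np.array(p['tvec'],float).ravel()
    return np.c_[f*c[:,0]/c[:,2]+cx,f*c[:,1]/c[:,2]+cy]
def ray(p,uv):
    f,cx,cy=K(p);R=cv2.Rodrigues(np.array(p['rvec'],float))[0]
    d=R.T@np.array([(uv[0]-cx)/f,(uv[1]-cy)/f,1.]);o=-R.T@np.array(p['tvec'],float).ravel()
    return o,d/np.linalg.norm(d)
def atz(p,uv,z):
    o,d=ray(p,uv);return o+d*(z-o[2])/d[2]
E
python3 - <<'E'
from h import *
s=env.observe();print({k:np.round(v,3).tolist() for k,v in s.items()})
for n in('side','top','wrist'):
    p=env.get_image(n);save(n+'0.png',p['image'])
    print(n,p['vfov'],p['cx'],p['cy'],p.get('rvec'),p.get('tvec'),p.get('tool_from_camera'))
    names=['lane_free','lane_stock','rack','stop','tin_mid','tray'] 
    for t in names:
        try:
            for d in env.outline_of(t,p)[:4]: print(t,round(d['conf'],2),np.round(d['pixel']),d['mask'].sum())
        except Exception as e: print(t,e)
E
```

```text
pics
{'time_s': 0.0, 'q': [-86.59, 21.842, 74.386, 0.001, 83.856, -12.337], 'qvel': [0.054, 0.005, -0.14, 0.006, 0.011, -0.019], 'joint_efforts': [0.001, -44.846, -23.128, -0.0, 0.005, -0.0], 'position': [0.149, -0.529, 0.202], 'tool_rot': [[0.271, -0.0, 0.962], [-0.962, 0.001, 0.271], [-0.001, -1.0, 0.0]], 'ft_force': [-0.16, 0.624, 0.485], 'wrist_torque': [-0.025, -0.024, -0.054], 'grip_width': 0.086}
side 47.00995861730157 288.59715350802594 211.12239460845473 [ 0.45642265 -2.68319536  1.30602678] [0.56843855 0.19200322 1.07677354] None
lane_free 0.68 [213. 318.] 1926
lane_free 0.16 [229. 218.] 728
lane_stock 0.72 [186. 342.] 910
rack 0.56 [236. 301.] 3096
stop 0.92 [315. 307.] 485
stop 0.92 [378. 312.] 584
stop 0.61 [343. 290.] 441
tin_mid 0.74 [165. 354.] 443
tin_mid 0.22 [343. 293.] 459
tray 0.8 [165. 343.] 1312
tray 0.59 [144. 293.] 531
top 50.00933295773711 278.57329271149547 209.89455245313195 [ 2.20191711 -2.01798631  0.20189934] [-0.04292537  0.6027388   1.26640992] None
lane_free 0.6 [235. 264.] 897
lane_stock 0.81 [246. 300.] 775
rack 0.6 [247. 282.] 2338
stop 0.72 [241. 167.] 122
stop 0.54 [257. 141.] 194
tin_mid 0.86 [250. 387.] 621
tray 0.74 [244. 390.] 2948
wrist 65.70646984690485 283.64998875665503 210.21354510959662 None None [[ 9.99999188e-01 -1.27080637e-03  9.54655064e-05 -1.02646469e-04]
 [-5.01261722e-04 -3.23357304e-01  9.46276811e-01 -1.70905083e-01]
 [-1.17166513e-03 -9.46276090e-01 -3.23357678e-01  8.43954719e-02]
 [ 0.00000000e+00  0.00000000e+00  0.00000000e+00  1.00000000e+00]]
```

View pics/side0.png

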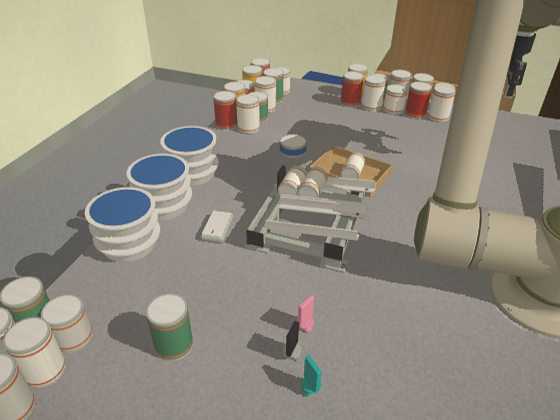

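View pics/top0.png

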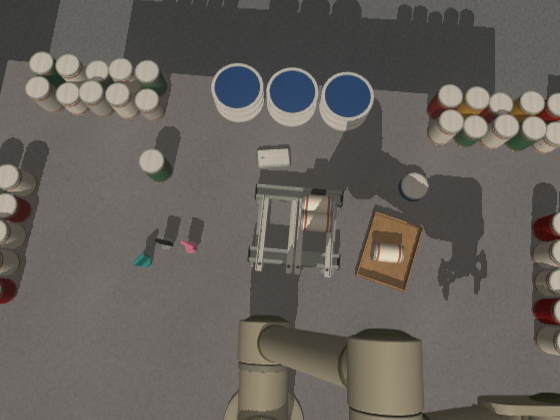

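View pics/wrist0.png

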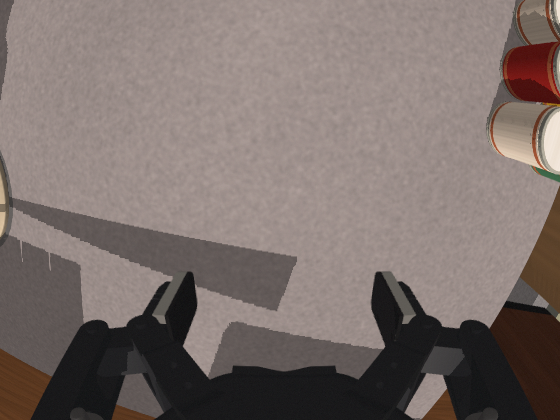

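```bash
python3 - <<'E'
from h import *
p=env.get_image('top');im=p['image']
a=cv2.resize(im[170:290,230:440],None,fx=3.8,fy=3.8,interpolation=cv2.INTER_CUBIC);save('t1.png',a)
b=cv2.resize(im[215:285,120:215],None,fx=8,fy=8,interpolation=cv2.INTER_CUBIC);save('t2.png',b)
for uv in [(258,186),(342,190),(252,268),(338,275),(164,243),(388,254),(262,400),(155,165),(274,157),(414,186)]: print(uv,np.round(atz(p,uv,0.03),3))
p=env.get_image('side');im=p['image']
save('s1.png',cv2.resize(im[135:275,235:405],None,fx=4.2,fy=4.2,interpolation=cv2.INTER_CUBIC))
save('s2.png',cv2.resize(im[285:405,250:360],None,fx=5,fy=5,interpolation=cv2.INTER_CUBIC))
E
```

```text
(258, 186) [0.679 0.079 0.03 ]
(342, 190) [ 0.689 -0.177  0.03 ]
(252, 268) [0.43  0.073 0.03 ]
(338, 275) [ 0.432 -0.18   0.03 ]
(164, 243) [0.481 0.341 0.03 ]
(388, 254) [ 0.506 -0.324  0.03 ]
(262, 400) [0.069 0.009 0.03 ]
(155, 165) [0.718 0.402 0.03 ]
(274, 157) [0.775 0.039 0.03 ]
(414, 186) [ 0.72  -0.395  0.03 ]
```

View pics/t1.png

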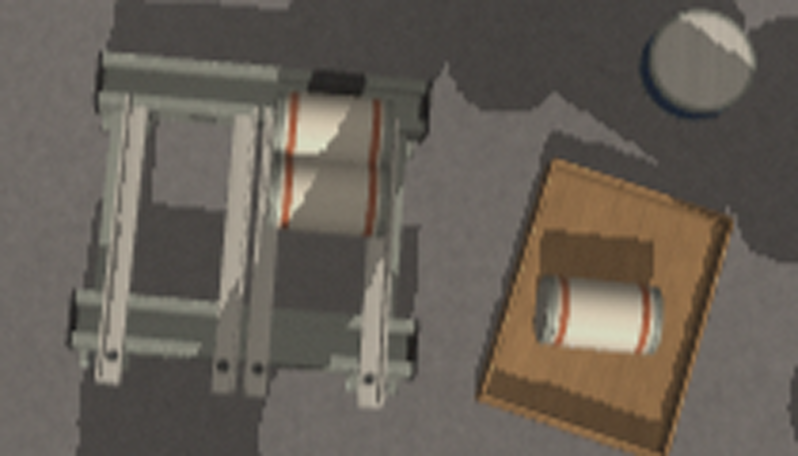

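View pics/t2.png

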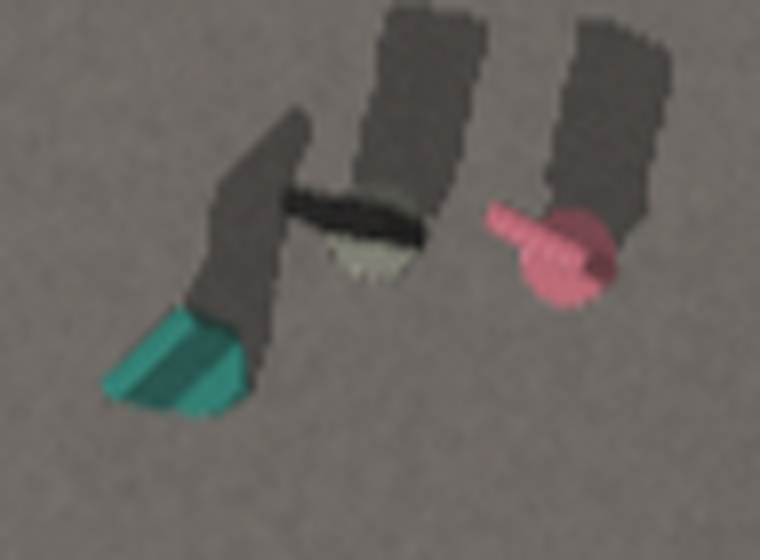

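View pics/s1.png

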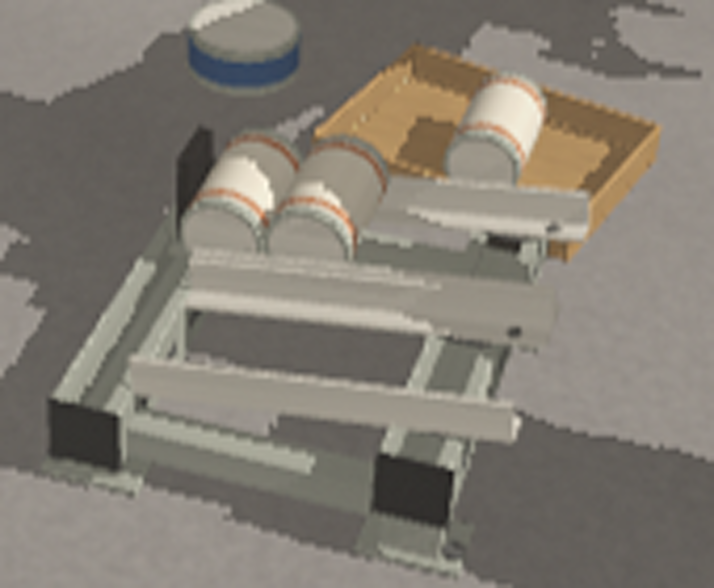

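View pics/s2.png

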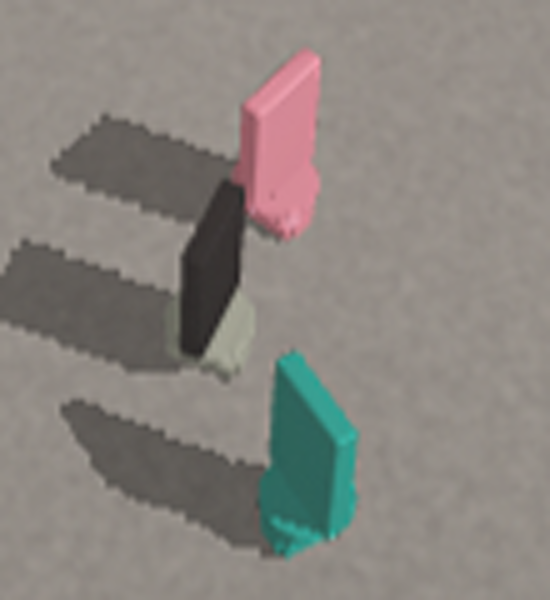

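The top picture shows three stop-like things: pink at (190,245), black with a steel flange at (164,243), and turquoise at (143,260). The black and steel one fits the description, and the enlarged crops confirm it. The free lane is the left one in the top picture, and its front strut is on the far side (+x). I'll turn to yaw 0 first, so the tool axes become x→world x, y→down, z→world y.

Request:
carry_out:
  plan:
    - [[0,-0.01,0],[0,-10.6,0],0.085]
    - [[0,-0.01,0],[0,-10.6,0],0.085]
    - [[0,-0.01,0],[0,-10.6,0],0.085]
    - [[0,-0.01,0],[0,-10.6,0],0.085]
    - [[0,-0.01,0],[0,-10.6,0],0.085]
    - [[0,-0.01,0],[0,-10.6,0],0.085]
    - [[0,-0.01,0],[0,-10.6,0],0.085]
  force: 40

```text
time_s: 2.02
position: [0.1492, -0.5293, 0.2732]
tool_rot: [[1.0, -0.0, -0.005], [0.005, 0.0, 1.0], [-0.0, -1.0, 0.0]]
ft_force: [-0.9, 0.1, 0.2]
grip_width: 0.0849
```

Request:
carry_out:
  plan:
    - [[0.045,0,0.06],[0,0,0],0.085]
    - [[0.045,0,0.06],[0,0,0],0.085]
    - [[0.045,0,0.06],[0,0,0],0.085]
    - [[0.045,0,0.06],[0,0,0],0.085]
    - [[0.045,0,0.06],[0,0,0],0.085]
    - [[0.045,0,0.06],[0,0,0],0.085]
    - [[0.045,0,0.06],[0,0,0],0.085]
    - [[0.045,0,0.06],[0,0,0],0.085]

```text
time_s: 3.02
position: [0.4506, -0.1278, 0.2732]
tool_rot: [[1.0, 0.001, 0.001], [-0.001, -0.0, 1.0], [0.001, -1.0, -0.0]]
ft_force: [1.2, -1.3, -0.3]
grip_width: 0.0847
```

Request:
carry_out:
  plan:
    - [[0.03,0,0.05],[0,0,0],0.085]
    - [[0.03,0,0.05],[0,0,0],0.085]
    - [[0.03,0,0.05],[0,0,0],0.085]
    - [[0,0,0],[0,0,0],0.085]

```text
time_s: 3.52
position: [0.5407, 0.0233, 0.2723]
tool_rot: [[1.0, -0.0, -0.004], [0.004, 0.001, 1.0], [-0.0, -1.0, 0.001]]
ft_force: [-0.7, -0.6, -0.6]
grip_width: 0.085
```

```bash
cat >> h.py <<'E'
def wpose(s): # tool->world
    return np.array(s['tool_rot'],float),np.array(s['position'],float)
def wproj(p,s,X):
    R,t=wpose(s);T=np.array(p['tool_from_camera'])
    X=np.atleast_2d(X); x=(X-t)@R; c=(x-T[:3,3])@T[:3,:3]
    f=p['image'].shape[0]/2/np.tan(np.radians(p['vfov'])/2)
    r=np.hypot(c[:,0],c[:,1]);th=np.arctan2(r,c[:,2]);k=f*th/np.maximum(r,1e-9)
    return np.c_[c[:,0]*k+p['cx'],c[:,1]*k+p['cy']]
def watz(p,s,uv,z):
    R,t=wpose(s);T=np.array(p['tool_from_camera'])
    f=p['image'].shape[0]/2/np.tan(np.radians(p['vfov'])/2)
    d=np.array([uv[0]-p['cx'],uv[1]-p['cy']]);r=np.hypot(*d);th=r/f
    c=np.array([*(d/max(r,1e-9)*np.sin(th)),np.cos(th)])
    w=R@(T[:3,:3]@c);o=R@T[:3,3]+t
    return o+w*(z-o[2])/w[2]
def snap(n):
    s=env.observe();p=env.get_image('wrist');save(n+'.png',cv2.resize(p['image'],(800,600)))
    import pickle;pickle.dump((s,p),open(n+'.pkl','wb'));return s,p
E
python3 - <<'E'
from h import *
s,p=snap('w1');print(s['position'],s['time_s'])
E
```

```text
[0.54070817 0.02332936 0.27232547] 3.525
```

View pics/w1.png

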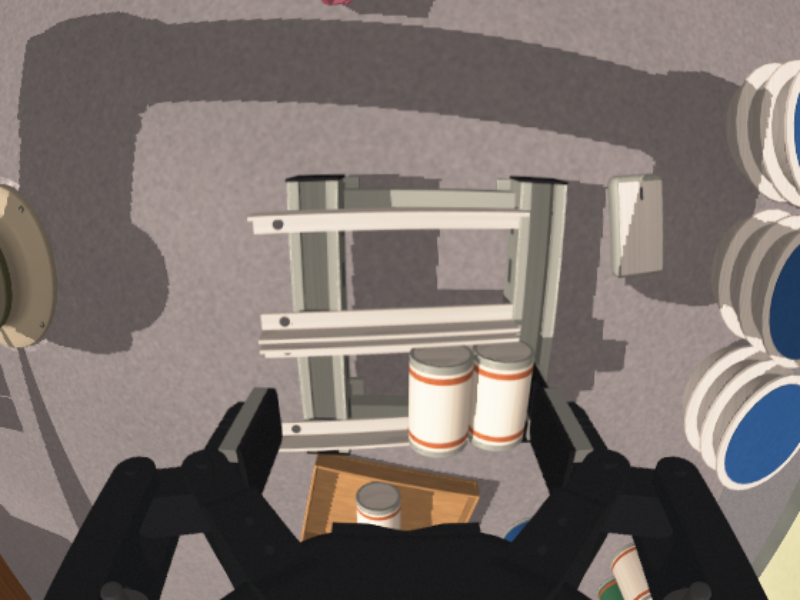

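```bash
python3 - <<'E'
from h import *
import pickle
s,p=pickle.load(open('w1.pkl','rb'))
im=p['image'];save('w1z.png',cv2.resize(im[112:312,330:410],None,fx=3,fy=3,interpolation=cv2.INTER_CUBIC))
save('w1y.png',cv2.resize(im[118:258,170:410],None,fx=3.3,fy=3.3,interpolation=cv2.INTER_CUBIC))
E
```

```text
(no output)
```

View pics/w1y.png

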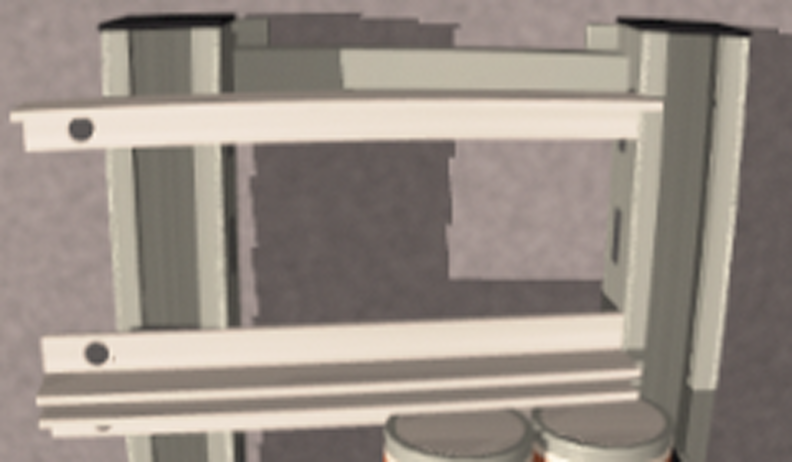

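View pics/w1z.png

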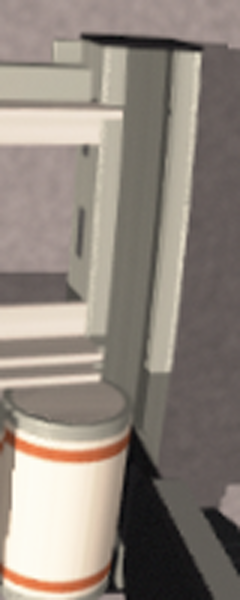

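```bash
cat > fit.py <<'E'
from h import *
import pickle,sys
from scipy.optimize import least_squares
s,p=pickle.load(open('w1.pkl','rb'))
sc=lambda u:np.array(u,float)/3.3+[170,118]
pts=[((-236,34,92),(24,152)),((-20,34,62),(640,140)),((-236,-34,92),(42,338)),((-20,-34,62),(622,313))]
ln=[(11,(713,40)),(11,(690,385)),(-11,(662,115)),(-11,(642,330)),(20.5,(748,35)),(20.5,(711,385)),(-20.5,(625,310))]
def w(v,L):
    c,si=np.cos(v[2]),np.sin(v[2]);L=np.atleast_2d(L)/1000.
    return np.c_[v[0]+c*L[:,0]-si*L[:,1],v[1]+si*L[:,0]+c*L[:,1],L[:,2]]
if __name__=='__main__':
    def res(v):
        r=[]
        for L,u in pts:
            q=watz(p,s,sc(u),L[2]/1000);r+=list((q-w(v,L)[0])[:2]*1000)
        for x,u in ln:
            q=watz(p,s,sc(u),.062);c,si=np.cos(v[2]),np.sin(v[2])
            r.append(((q[0]-v[0])*c+(q[1]-v[1])*si)*1000-x)
        return r
    o=least_squares(res,[.68,.01,0],loss='soft_l1');print(np.round(o.x,4),np.degrees(o.x[2]));print(np.round(res(o.x),1))
    v=o.x
    # overlay check incl. other cameras
    def dr(im,P):
        for a,b in zip(P[:-1],P[1:]): cv2.line(im,tuple(int(round(k*64)) for k in a),tuple(int(round(k*64)) for k in b),(255,0,0),1,cv2.LINE_AA,6)
    polys=[[(-236,34,92),(-20,34,62),(-20,48,62),(-236,48,92),(-236,34,92)],[(-236,-34,92),(-20,-34,62),(-20,-48,62),(-236,-48,92),(-236,-34,92)],[(11,74,62),(11,-182,62)],[(-11,74,62),(-11,-182,62)],[(20.5,74,62),(20.5,-182,62),(-20.5,-182,62),(-20.5,74,62),(20.5,74,62)]]
    im=cv2.resize(p['image'],None,fx=3.3,fy=3.3);
    for P in polys: dr(im,wproj(p,s,w(v,P))*3.3+1.15)
    save('f1.png',im[390:852,560:1360])
    for n,cr in(('top',(170,290,230,360)),('side',(135,275,235,405))):
        pp=env.get_image(n);im=cv2.resize(pp['image'],None,fx=4,fy=4)
        for P in polys: dr(im,proj(pp,w(v,P))*4+1.5)
        save('f_%s.png'%n,im[cr[0]*4:cr[1]*4,cr[2]*4:cr[3]*4])
E
python3 fit.py
```

```text
[ 0.6569  0.0067 -0.0052] -0.3003356116370587
[-0.2 -0.   1.7 -0.2  0.6 -0.3 -0.3  0.6 -3.6 -0.4  0.5 -0.6  0.5 -0.9
  1.3]
```

View pics/f1.png

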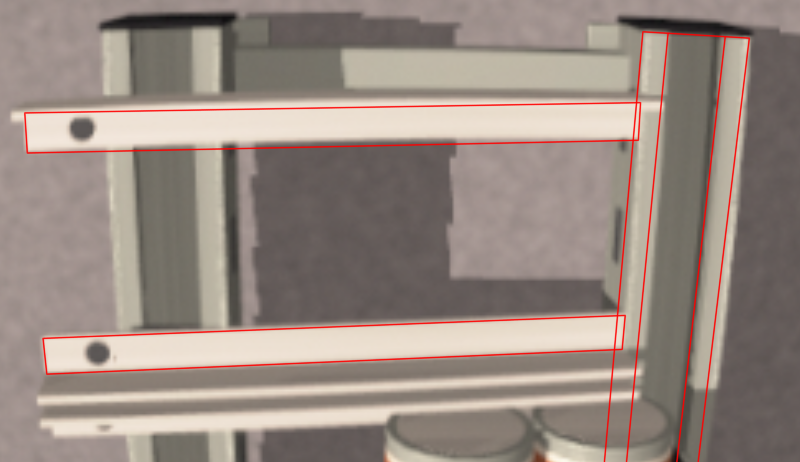

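View pics/f_top.png

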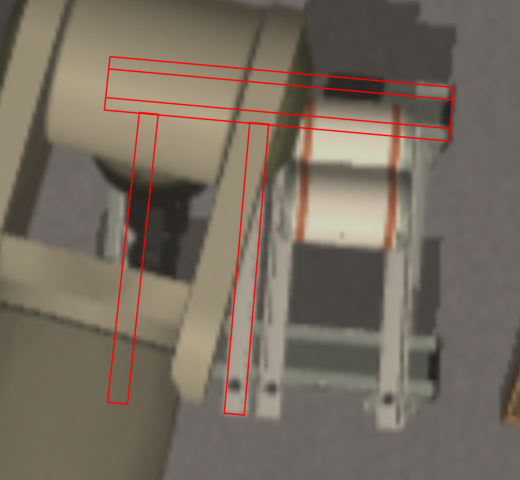

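View pics/f_side.png

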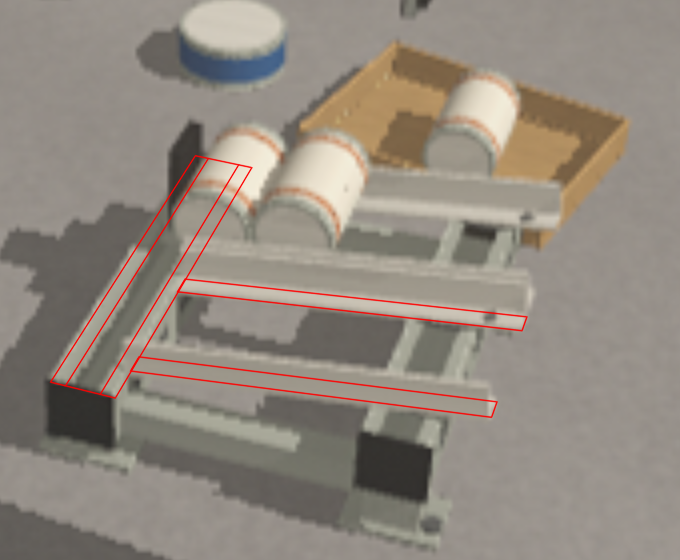

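Request:
carry_out:
  plan:
    - [[-0.012,0,0.05],[0,0,0],0.085]
    - [[-0.012,0,0.05],[0,0,0],0.085]
    - [[-0.012,0,0.05],[0,0,0],0.085]
    - [[-0.012,0,0.05],[0,0,0],0.085]
    - [[-0.012,0.03,0.05],[0,0,0],0.085]
    - [[0,0.03,0],[0,0,0],0.085]
    - [[0,0,0],[0,0,0],0.085]

```text
time_s: 4.55
position: [0.4793, 0.2691, 0.2116]
tool_rot: [[1.0, -0.004, 0.002], [-0.002, -0.001, 1.0], [-0.004, -1.0, -0.001]]
ft_force: [0.4, -0.6, 0.4]
grip_width: 0.0854
```

```bash
python3 - <<'E'
from h import *
s,p=snap('w2');print(s['position'],s['time_s'],np.round(s['tool_rot'],4).tolist())
E
```

```text
[0.47927628 0.26909133 0.21161597] 4.55 [[1.0, -0.0037, 0.0022], [-0.0022, -0.0014, 1.0], [-0.0037, -1.0, -0.0014]]
```

View pics/w2.png

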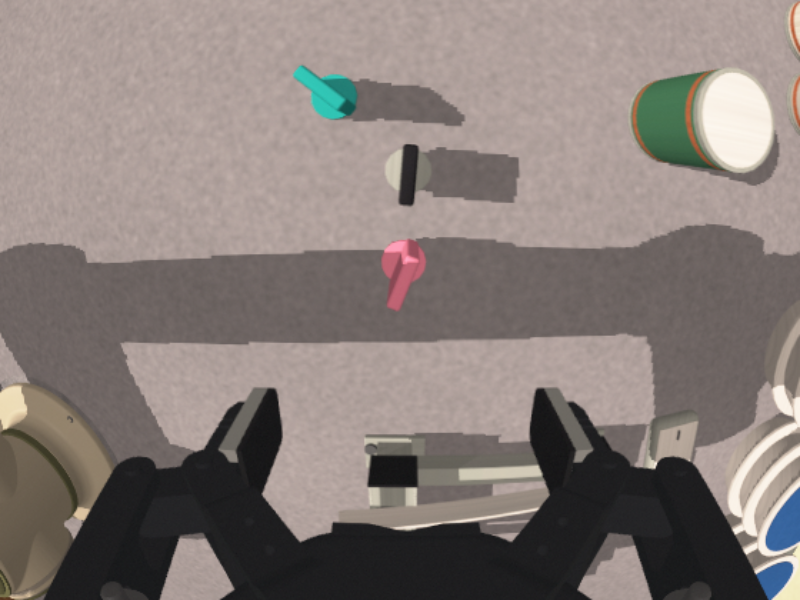

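```bash
python3 - <<'E'
from h import *
import pickle
s,p=pickle.load(open('w2.pkl','rb'))
save('w2z.png',cv2.resize(p['image'][40:230,200:340],None,fx=4,fy=4,interpolation=cv2.INTER_CUBIC)[:600])
E
```

```text
(no output)
```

View pics/w2z.png

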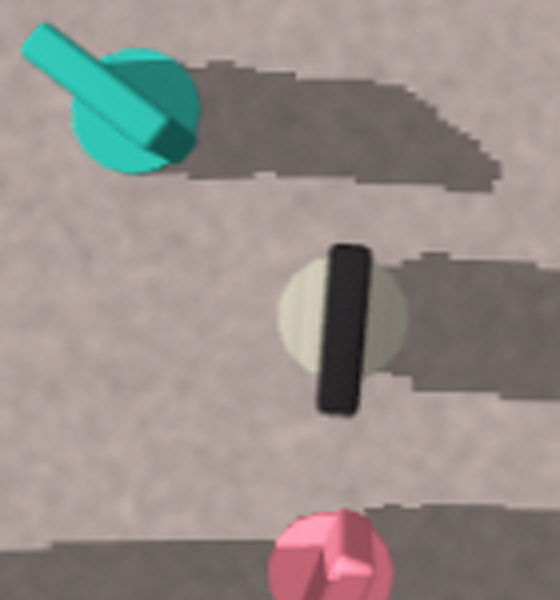

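```bash
python3 - <<'E'
from h import *
import pickle
s,p=pickle.load(open('w2.pkl','rb'))
f=lambda u,z:watz(p,s,np.array(u)/4+[200,40],z)
a,b=f((350,245),.0825),f((338,415),.0825)
print(a,b,np.linalg.norm(a-b),np.degrees(np.arctan2(*(a-b)[[1,0]])),(a+b)/2)
print('flange',f((343,318),.0225),'pink',f((330,572),.0225),'teal',f((137,110),.0225))
E
```

```text
[0.48350427 0.35421469 0.0825    ] [0.48067224 0.31481787 0.0825    ] 0.03949847414920565 85.88837786956493 [0.48208825 0.33451628 0.0825    ]
flange [0.48206652 0.33421012 0.0225    ] pink [0.47821576 0.26208572 0.0225    ] teal [0.42631132 0.39332387 0.0225    ]
```

Request:
carry_out:
  plan:
    - [[0.003,0.03,0.033],[0,0,0],0.05]
    - [[0,0.03,0.032],[0,0,0],0.05]
    - [[0,0.01,0],[0,4.1,0],0.05]
    - [[0,0.02,0],[0,0,0],0.05]
    - [[0,0,0],[0,0,0],0.05]

```text
time_s: 5.22
position: [0.4837, 0.3343, 0.1234]
tool_rot: [[0.997, -0.0, 0.074], [-0.074, -0.0, 0.997], [-0.0, -1.0, -0.0]]
ft_force: [-0.6, -0.6, -0.1]
grip_width: 0.0501
```

```bash
python3 - <<'E'
from h import *
s,p=snap('w3');print(s['position'],s['time_s'],np.round(s['tool_rot'],4).tolist())
E
```

```text
[0.48374242 0.33430696 0.1234377 ] 5.225 [[0.9972, -0.0002, 0.0742], [-0.0742, -0.0002, 0.9972], [-0.0002, -1.0, -0.0002]]
```

View pics/w3.png

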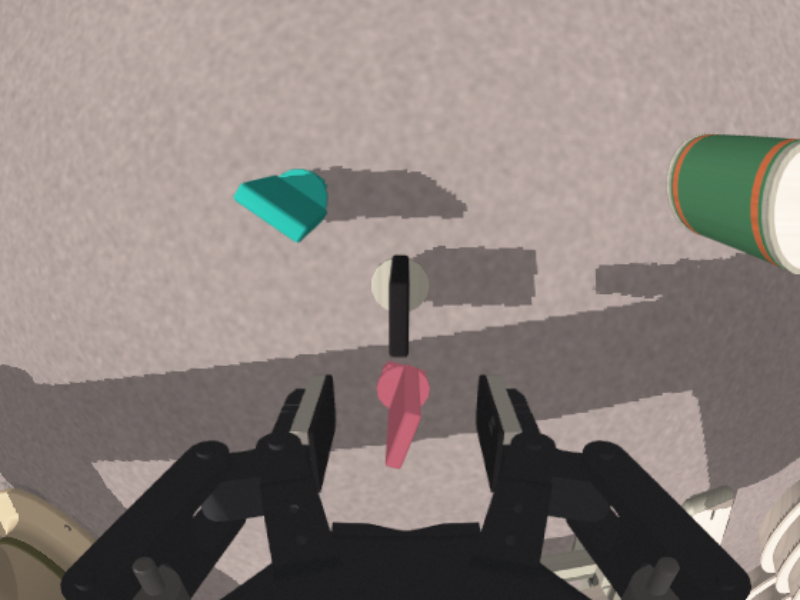

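Request:
carry_out:
  plan:
    - [[-0.0015,0.03,0],[0,0,0],0.05]
    - [[0,0.03,0],[0,0,0],0.05]
    - [[0,0.018,0],[0,0,0],0.05]
    - [[0,0,0],[0,0,0],0.02]
    - [[0,0,0],[0,0,0],0.0]
    - [[0,0,0],[0,0,0],0.0]
    - [[0,0,0],[0,0,0],0.0]
    - [[0,0,0],[0,0,0],0.0]
  force: 50

```text
time_s: 6.28
position: [0.4823, 0.3358, 0.0467]
tool_rot: [[0.997, 0.003, 0.072], [-0.072, 0.001, 0.997], [0.003, -1.0, 0.001]]
ft_force: [-1.3, -0.3, 6.8]
grip_width: 0.008
```

```bash
python3 - <<'E'
from h import *
s,p=snap('w4');print(s['position'],s['time_s'],np.round(s['tool_rot'],4).tolist(),s['grip_width'])
E
```

```text
[0.48229654 0.33584216 0.04669168] 6.275 [[0.9974, 0.0027, 0.0723], [-0.0723, 0.0012, 0.9974], [0.0026, -1.0, 0.0014]] 0.00798492261010772
```

View pics/w4.png

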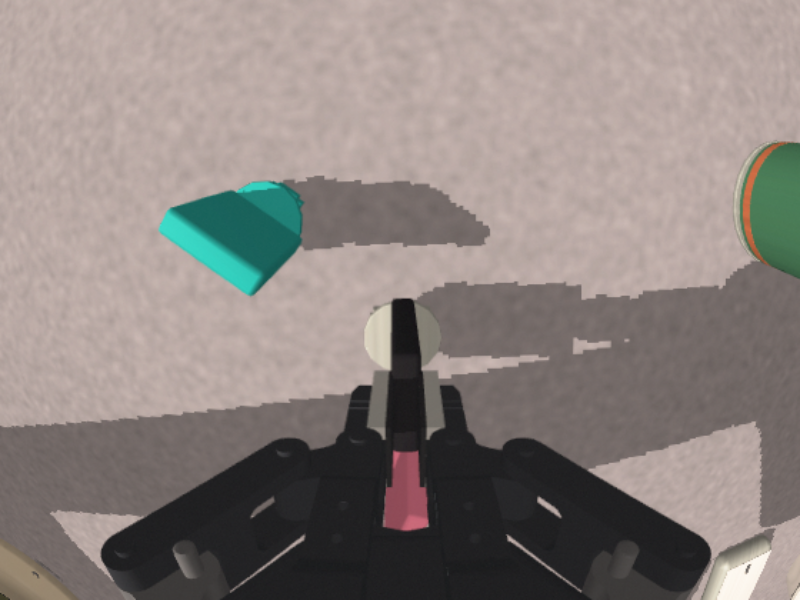

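Request:
carry_out:
  plan:
    - [[0,-0.02,0],[0,0,0],0.0]
    - [[0,-0.05,0],[0,0,0],0.0]
    - [[0,-0.05,0],[0,-10.4,0],0.0]
    - [[0,0,0],[0,-10.4,0],0.0]
    - [[0,0,0],[0,-10.4,0],0.0]
    - [[0,0,0],[0,-10.4,0],0.0]
    - [[0,0,0],[0,-10.4,0],0.0]
    - [[0,0,0],[0,-10.4,0],0.0]

```text
time_s: 7.32
position: [0.4816, 0.3354, 0.1654]
tool_rot: [[0.521, 0.0, -0.853], [0.853, 0.0, 0.521], [0.0, -1.0, -0.0]]
ft_force: [0.4, -0.0, -1.7]
grip_width: 0.0085
```

Request:
carry_out:
  plan:
    - [[0,0,0],[0,-10.4,0],0.0]
    - [[0,0,0],[0,-10.4,0],0.0]
    - [[0,0,0],[0,-10.4,0],0.0]
    - [[0,0,0],[0,0,0],0.0]
    - [[0,0,0],[0,0,0],0.0]

```text
time_s: 7.95
position: [0.4816, 0.3354, 0.1652]
tool_rot: [[0.013, 0.0, -1.0], [1.0, 0.0, 0.013], [0.0, -1.0, -0.0]]
ft_force: [-1.1, -0.4, -1.7]
grip_width: 0.0085
```

Request:
carry_out:
  plan:
    - [[-0.047,0,-0.025],[0,0,0],0.0]
    - [[-0.047,0,-0.025],[0,0,0],0.0]
    - [[-0.047,0,-0.025],[0,0,0],0.0]
    - [[-0.047,0,-0.025],[0,0,0],0.0]
    - [[-0.047,0,-0.025],[0,0,0],0.0]
    - [[-0.047,0,-0.025],[0,0,0],0.0]
    - [[-0.047,0,-0.025],[0,0,0],0.0]
    - [[0,0,0],[0,0,0],0.0]

```text
time_s: 8.95
position: [0.6544, 0.0011, 0.1641]
tool_rot: [[0.017, -0.0, -1.0], [1.0, -0.001, 0.017], [-0.001, -1.0, 0.0]]
ft_force: [-0.1, -0.0, -2.4]
grip_width: 0.0081
```

```bash
python3 - <<'E'
from h import *
s,p=snap('w5');print(s['position'],s['time_s'],np.round(s['tool_rot'],4).tolist(),s['grip_width'])
for n in('side','top'):
    q=env.get_image(n);save(n+'5.png',cv2.resize(q['image'][130:280,220:400],None,fx=4,fy=4,interpolation=cv2.INTER_CUBIC))
E
```

```text
[0.65442674 0.00111319 0.16414216] 8.95 [[0.0168, -0.0003, -0.9999], [0.9999, -0.0005, 0.0168], [-0.0005, -1.0, 0.0003]] 0.008149565726329999
```

View pics/w5.png

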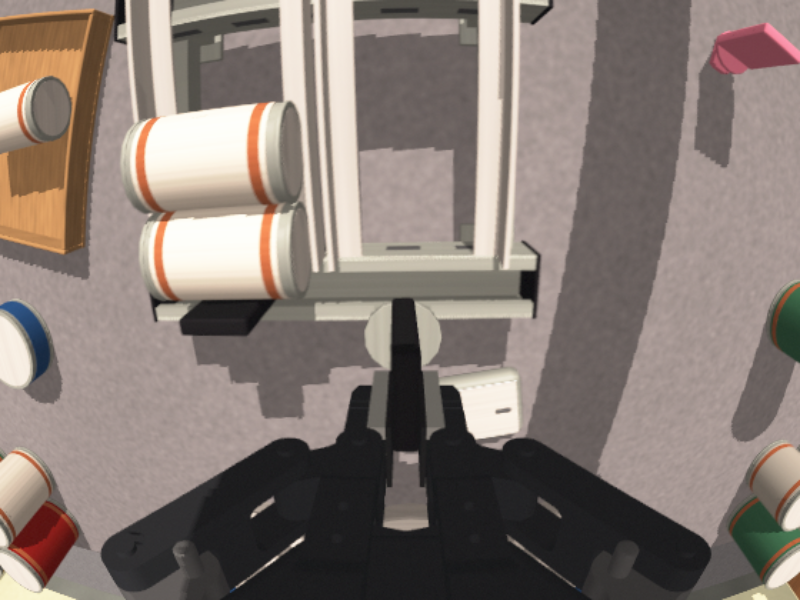

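View pics/side5.png

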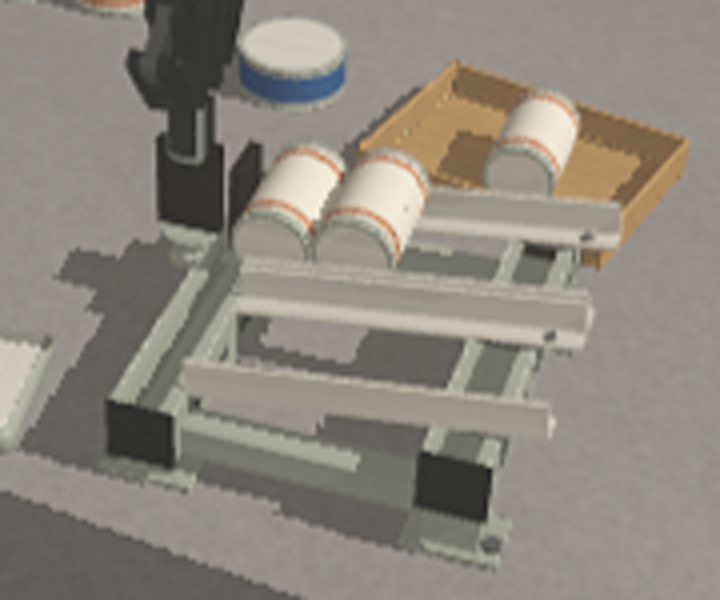

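```bash
python3 - <<'E'
from h import *
import pickle
s,p=pickle.load(open('w5.pkl','rb'))
save('w5z.png',cv2.resize(p['image'][140:240,200:400],None,fx=4,fy=4,interpolation=cv2.INTER_CUBIC))
E
```

```text
(no output)
```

View pics/w5z.png

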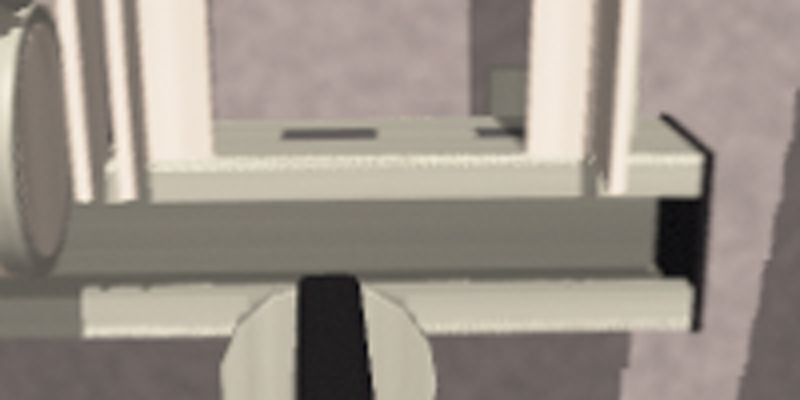

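```bash
cat > fit5.py <<'E'
from h import *
import pickle
from scipy.optimize import least_squares
s,p=pickle.load(open('w5.pkl','rb'))
f=lambda u:watz(p,s,np.array(u)/4+[200-.4,140-.4],.062)
def res(v):
    c,si=np.cos(v[2]),np.sin(v[2]);r=[]
    def loc(u):
        d=f(u)-[v[0],v[1],0];return np.array([c*d[0]+si*d[1],-si*d[0]+c*d[1]])*1000
    for x,u in [(-20.5,(690,154)),(-20.5,(250,158)),(20.5,(680,331)),(20.5,(90,337)),(11,(650,282)),(11,(200,287))]: r.append(loc(u)[0]-x)
    for y,u in [(-34,(212,157)),(34,(526,157)),(74,(700,170)),(74,(693,320))]: r.append(loc(u)[1]-y)
    return r
o=least_squares(res,[.657,.007,0]);print(np.round(o.x,4),np.degrees(o.x[2]),np.round(res(o.x),1))
E
python3 fit5.py; python3 - <<'E'
from h import *
import pickle
s,p=pickle.load(open('w5.pkl','rb'))
# paddle top far edge & flange centre pixel -> at current height
z0=s['position'][2]
dz=.0457
f=lambda u,z:watz(p,s,np.array(u)/4+[200-.4,140-.4],z)
print('paddle top ends',f((301,276),z0-dz+.0825),f((357,276),z0-dz+.0825))
print('flange ends',f((221,370),z0-dz+.0225),f((436,370),z0-dz+.0225))
E
```

```text
[ 0.6566  0.0086 -0.0046] -0.26424932478396546 [ 0.4  0.7  1.2  0.7 -1.4 -1.5  0.   0.  -0.5  0.4]
paddle top ends [ 0.61698261 -0.00181172  0.20094216] [0.61709028 0.0042825  0.20094216]
flange ends [ 0.65303639 -0.01736391  0.14094216] [0.653639   0.01748883 0.14094216]
```

```bash
python3 - <<'E'
from h import *
import pickle
from scipy.optimize import least_squares
s,p=pickle.load(open('w5.pkl','rb'))
im=cv2.resize(p['image'][180:270,240:320],None,fx=7,fy=6.6,interpolation=cv2.INTER_CUBIC)
save('w5f.png',im)
z=s['position'][2]-.0457+.0225
pts=[(221,370),(232,330),(255,305),(285,290),(436,370),(425,330),(400,302),(370,286)]
W=np.array([watz(p,s,np.array(u)/4+[200-.4,140-.4],z) for u in pts])
for R in(.018,None):
    r=lambda v:(np.hypot(W[:,0]-v[0],W[:,1]-v[1])-(R or v[2]))*1000
    o=least_squares(r,[.655,0,.018]);print(o.x,np.round(r(o.x),1))
E
```

```text
[6.55845217e-01 1.01375150e-04 1.80000000e-02] [-0.3  0.2  0.1 -0.3 -0.5  0.1  0.2  0.1]
[6.55412708e-01 1.08094138e-04 1.76819090e-02] [-0.   0.3  0.  -0.4 -0.2  0.2  0.2  0. ]
```

View pics/w5f.png

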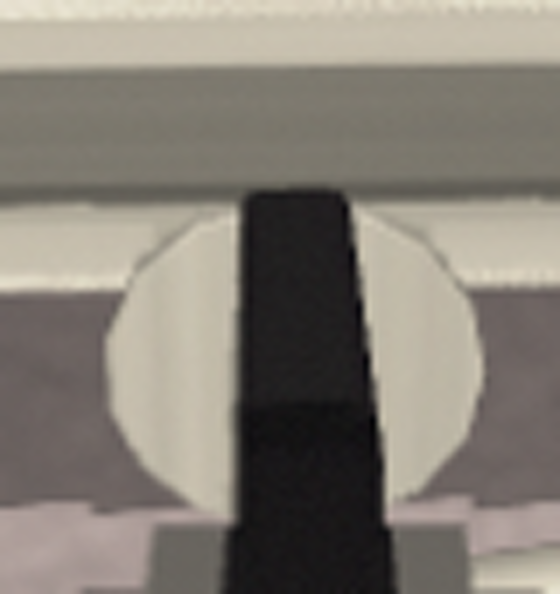

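Request:
carry_out:
  plan:
    - [[0.0078,0,-0.0007],[0,-0.7,0],0.0]
    - [[0,0.025,0],[0,0,0],0.0]
    - [[0,0.025,0],[0,0,0],0.0]
    - [[0,0,0],[0,0,0],0.0]

```text
time_s: 9.6
position: [0.653, 0.0141, 0.1135]
tool_rot: [[-0.004, -0.004, -1.0], [1.0, 0.001, -0.004], [0.001, -1.0, 0.004]]
ft_force: [0.1, -0.3, -0.8]
grip_width: 0.0084
```

```bash
python3 - <<'E'
from h import *
s,p=snap('w6');print(s['position'],s['time_s'],np.round(s['tool_rot'],4).tolist(),s['grip_width'],s['ft_force'])
save('w6z.png',cv2.resize(p['image'][160:270,200:400],None,fx=4,fy=4,interpolation=cv2.INTER_CUBIC))
q=env.get_image('side');save('side6.png',cv2.resize(q['image'][150:230,230:330],None,fx=7,fy=7,interpolation=cv2.INTER_CUBIC))
E
```

```text
[0.6530199  0.01409495 0.11353264] 9.6 [[-0.0041, -0.0037, -1.0], [1.0, 0.0007, -0.0041], [0.0008, -1.0, 0.0037]] 0.008416294751067251 [ 0.11909065 -0.2707422  -0.78059168]
```

View pics/w6z.png

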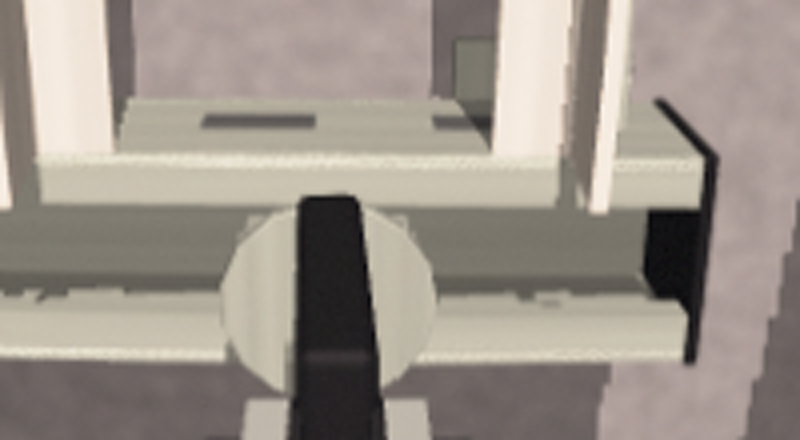

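View pics/side6.png

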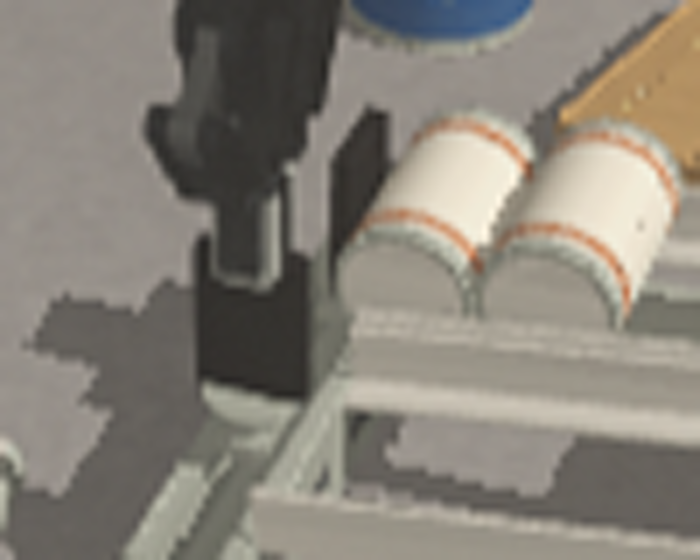

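```bash
python3 - <<'E'
from h import *
for i in range(4):
    s=env.observe();print(s['position'],s['time_s'],np.round(s['tool_rot'],4)[:,1].tolist(),np.round(s['qvel'],2));env.get_image('side')
# measure relative
s,p=snap('w6b')
z=s['position'][2]-.0457+.0225
f=lambda u,z:watz(p,s,np.array(u)/4+[200-.4,160-.4],z)
from scipy.optimize import least_squares
W=np.array([f(u,z) for u in [(221,300),(228,265),(245,235),(275,215),(437,300),(430,265),(410,235),(380,213),(262,380),(405,375)]])
r=lambda v:(np.hypot(W[:,0]-v[0],W[:,1]-v[1])-.018)*1000
o=least_squares(r,[.655,0]);print('stop',o.x,np.round(r(o.x),1))
def res(v):
    c,si=np.cos(v[2]),np.sin(v[2]);r=[]
    def loc(u):
        d=f(u,.062)-[v[0],v[1],0];return np.array([c*d[0]+si*d[1],-si*d[0]+c*d[1]])*1000
    for x,u in [(-20.5,(690,157)),(-20.5,(60,159)),(20.5,(680,360)),(20.5,(20,355)),(11,(630,303)),(11,(100,296))]: r.append(loc(u)[0]-x)
    for y,u in [(-34,(113,157)),(34,(496,157)),(74,(703,170)),(74,(686,350))]: r.append(loc(u)[1]-y)
    return r
o=least_squares(res,[.657,.007,0]);print('rack',np.round(o.x,4),np.degrees(o.x[2]),np.round(res(o.x),1))
E
```

```text
[0.6544691  0.01339401 0.11602899] 9.7 [0.0013, -0.0001, -1.0] [-0.46 -0.63 -0.81  0.1  -0.13 -0.17]
[0.65471545 0.01311161 0.11639791] 9.75 [0.0022, -0.0003, -1.0] [-0.38 -0.27 -0.25 -0.02 -0.29 -0.03]
[0.65474036 0.01293638 0.11646438] 9.8 [0.0025, -0.0004, -1.0] [-0.32  0.1   0.08  0.   -0.1  -0.03]
[0.65465863 0.01279928 0.11630092] 9.85 [0.0022, -0.0003, -1.0] [-0.25  0.16  0.4  -0.04 -0.13  0.03]
stop [0.65631104 0.01169315] [-0.4 -0.3  0.2 -0.2 -0.4 -0.2 -0.2 -0.  -0.4 -0.2]
rack [ 0.6598  0.0071 -0.0037] -0.21163513529145989 [ 0.6  1.7  1.2  0.7 -1.6 -2.6 -1.1  0.7 -0.   0.5]
```

Request:
carry_out:
  plan:
    - [[0,0,0],[0,0,0],0.0]
    - [[0,0,0],[0,0,0],0.0]
    - [[0,0,0],[0,0,0],0.0]
    - [[0,0,0],[0,0,0],0.0]

```text
time_s: 10.45
position: [0.6542, 0.0125, 0.1149]
tool_rot: [[-0.002, -0.0, -1.0], [1.0, 0.0, -0.002], [0.0, -1.0, 0.0]]
ft_force: [1.0, 0.1, -2.5]
grip_width: 0.0082
```

```bash
python3 - <<'E'
from h import *
s,p=snap('w7');print(s['position'],s['time_s'],np.round(s['tool_rot'],4).tolist(),s['grip_width'],s['ft_force'])
save('w7z.png',cv2.resize(p['image'][160:270,200:400],None,fx=4,fy=4,interpolation=cv2.INTER_CUBIC))
E
```

```text
[0.65416185 0.01252097 0.11489895] 10.45 [[-0.0025, -0.0, -1.0], [1.0, 0.0, -0.0025], [0.0, -1.0, 0.0]] 0.008152805617530564 [ 1.00473081  0.14368353 -2.53401417]
```

View pics/w7z.png

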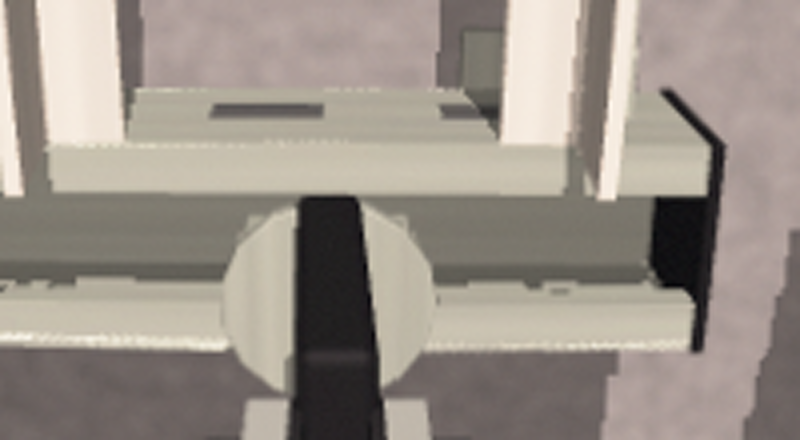

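```bash
python3 - <<'E'
from h import *
import pickle
from scipy.optimize import least_squares
s,p=pickle.load(open('w7.pkl','rb'))
z=s['position'][2]-.0457+.0225
f=lambda u,z:watz(p,s,np.array(u)/4+[200-.4,160-.4],z)
W=np.array([f(u,z) for u in [(221,300),(228,265),(245,235),(275,213),(435,300),(428,265),(408,235),(380,211),(262,375),(400,375)]])
r=lambda v:(np.hypot(W[:,0]-v[0],W[:,1]-v[1])-.018)*1000
o=least_squares(r,[.655,0]);print('stop',o.x,np.round(r(o.x),1))
def res(v):
    c,si=np.cos(v[2]),np.sin(v[2]);r=[]
    def loc(u):
        d=f(u,.062)-[v[0],v[1],0];return np.array([c*d[0]+si*d[1],-si*d[0]+c*d[1]])*1000
    for x,u in [(-20.5,(690,144)),(-20.5,(60,146)),(20.5,(680,349)),(20.5,(20,343)),(11,(640,290)),(11,(100,283))]: r.append(loc(u)[0]-x)
    for y,u in [(-34,(122,145)),(34,(502,145)),(74,(711,150)),(74,(695,350))]: r.append(loc(u)[1]-y)
    return r
o=least_squares(res,[.657,.007,0]);print('rack',np.round(o.x,4),np.degrees(o.x[2]),np.round(res(o.x),1))
v=o.x
im=cv2.resize(p['image'],None,fx=4,fy=4,interpolation=cv2.INTER_CUBIC)
def w(L):
    c,si=np.cos(v[2]),np.sin(v[2]);L=np.atleast_2d(L)/1000.
    return np.c_[v[0]+c*L[:,0]-si*L[:,1],v[1]+si*L[:,0]+c*L[:,1],L[:,2]]
for P in [[(11,74,62),(11,-100,62)],[(-11,74,62),(-11,-100,62)],[(20.5,74,62),(20.5,-100,62)],[(-20.5,-100,62),(-20.5,74,62),(20.5,74,62)],[(-11,74,54.5),(-11,-100,54.5)],[(-20,34,62),(-60,34,67.5)]]:
    q=wproj(p,s,w(P))*4+1.5
    for a,b in zip(q[:-1],q[1:]): cv2.line(im,tuple(int(k) for k in a),tuple(int(k) for k in b),(255,0,0),1)
save('w7o.png',im[640:1080,800:1600])
E
```

```text
stop [0.65555599 0.01141603] [-0.5 -0.5 -0.1 -0.2 -0.6 -0.6 -0.5  0.  -1.  -0.4]
rack [ 0.6563  0.0082 -0.0041] -0.2334535266607274 [ 0.8  1.9  1.3  0.6 -1.8 -2.8 -0.4  0.2 -0.5  0.6]
```

View pics/w7o.png

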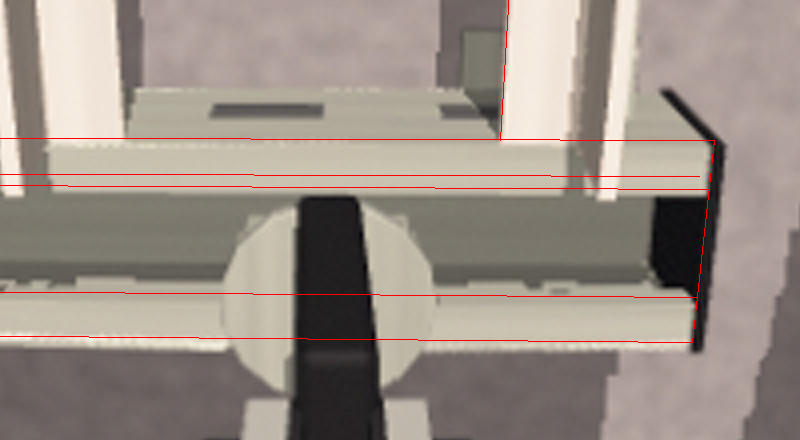

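```bash
python3 - <<'E'
from h import *
import pickle
from scipy.optimize import least_squares
s,p=pickle.load(open('w7.pkl','rb'))
f=lambda u,z:watz(p,s,np.array(u)/4+[200-.4,160-.4],z)
def res(v):
    c,si=np.cos(v[2]),np.sin(v[2]);r=[]
    def loc(u):
        d=f(u,.062)-[v[0],v[1],0];return np.array([c*d[0]+si*d[1],-si*d[0]+c*d[1]])*1000
    for x,u in [(-20.5,(690,144)),(-20.5,(60,146)),(20.5,(680,349)),(20.5,(20,343)),(-11,(690,194)),(-11,(100,194))]: r.append(loc(u)[0]-x)
    for y,u in [(-34,(122,145)),(34,(502,145)),(74,(711,150)),(74,(695,350))]: r.append(loc(u)[1]-y)
    return r
o=least_squares(res,[.657,.007,0]);print('rack',np.round(o.x,4),np.degrees(o.x[2]),np.round(res(o.x),1))
z=s['position'][2]-.0457+.0225
im=cv2.resize(p['image'],None,fx=4,fy=4,interpolation=cv2.INTER_CUBIC)
t=np.linspace(0,2*np.pi,60)
def dr(W,c):
    q=wproj(p,s,W)*4+1.5
    for a,b in zip(q[:-1],q[1:]): cv2.line(im,tuple(int(k) for k in a),tuple(int(k) for k in b),c,1)
for cx,c in((.6556,(255,0,0)),(.6566,(0,0,255))):
  for zz in(0,-.004):dr(np.c_[cx+.018*np.cos(t),.0113+.018*np.sin(t),z+zz+0*t],c)
save('w7c.png',im[640:1080,800:1600])
E
```

```text
rack [ 6.575e-01  8.300e-03 -6.000e-04] -0.03446109319440194 [-0.2  0.5  0.3 -0.8 -0.   0.2 -0.4  0.3 -0.4  0.5]
```

View pics/w7c.png

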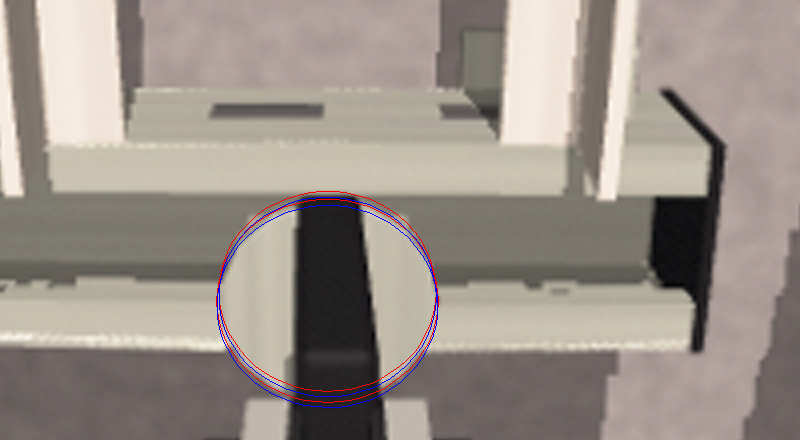

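Request:
carry_out:
  plan:
    - [[-0.003,0,-0.0015],[0,0,0],0.0]
    - [[0,0,0],[0,0,0],0.0]
    - [[0,0,0],[0,0,0],0.0]
    - [[0,0.006,0],[0,0,0],0.0]
    - [[0,0.004,0],[0,0,0],0.0]
    - [[0,0.003,0],[0,0,0],0.0]
    - [[0,0,0],[0,0,0],0.0]
    - [[0,0,0],[0,0,0],0.0]

```text
time_s: 11.5
position: [0.6558, 0.0095, 0.1021]
tool_rot: [[-0.003, 0.0, -1.0], [1.0, -0.0, -0.003], [-0.0, -1.0, -0.0]]
ft_force: [-0.2, -1.3, -1.3]
grip_width: 0.0082
```

```bash
python3 - <<'E'
from h import *
s,p=snap('w8');print(s['position'],s['time_s'],np.round(s['tool_rot'],4).tolist(),s['grip_width'],s['ft_force'],s['wrist_torque'])
save('w8z.png',cv2.resize(p['image'][160:270,200:400],None,fx=4,fy=4,interpolation=cv2.INTER_CUBIC))
E
```

```text
[0.65575034 0.00953042 0.10206285] 11.5 [[-0.0025, 0.0003, -1.0], [1.0, -0.0001, -0.0025], [-0.0001, -1.0, -0.0003]] 0.00821143101359524 [-0.18772153 -1.33390218 -1.31229032] [-0.02479481  0.00597023  0.00420104]
```

View pics/w8z.png

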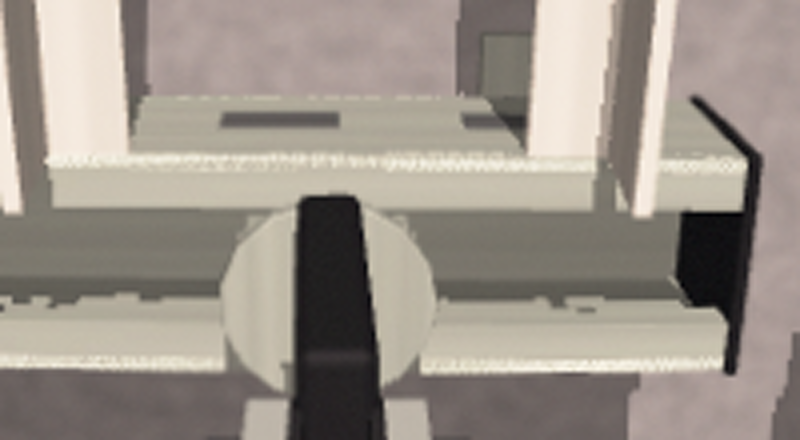

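Request:
carry_out:
  plan:
    - [[0,0.004,0],[0,0,0],0.0]
    - [[0,0.004,0],[0,0,0],0.0]
    - [[0,0.003,0],[0,0,0],0.0]
    - [[0,0,0],[0,0,0],0.0]
    - [[0,0,0],[0,0,0],0.0]

```text
time_s: 12.18
position: [0.6557, 0.0096, 0.091]
tool_rot: [[-0.003, 0.0, -1.0], [1.0, 0.0, -0.003], [0.0, -1.0, -0.0]]
ft_force: [-0.3, -0.3, -1.6]
grip_width: 0.0084
```

```bash
python3 - <<'E'
from h import *
s,p=snap('w9');print(s['position'],s['time_s'],s['grip_width'],s['ft_force'],s['wrist_torque'])
save('w9z.png',cv2.resize(p['image'][160:270,200:400],None,fx=4,fy=4,interpolation=cv2.INTER_CUBIC))
q=env.get_image('side');save('side9.png',cv2.resize(q['image'][150:230,230:330],None,fx=7,fy=7,interpolation=cv2.INTER_CUBIC))
E
```

```text
[0.65568949 0.00955552 0.09095282] 12.175 0.00836658845547158 [-0.30245188 -0.28009778 -1.57793132] [-0.04067748  0.02118822  0.01778359]
```

View pics/w9z.png

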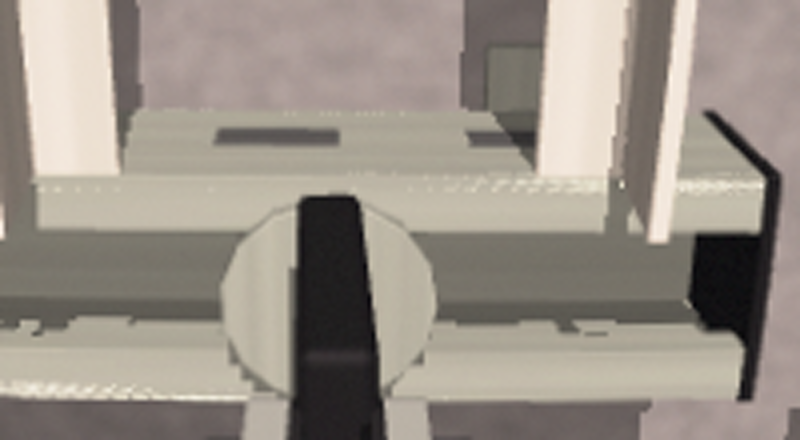

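View pics/side9.png

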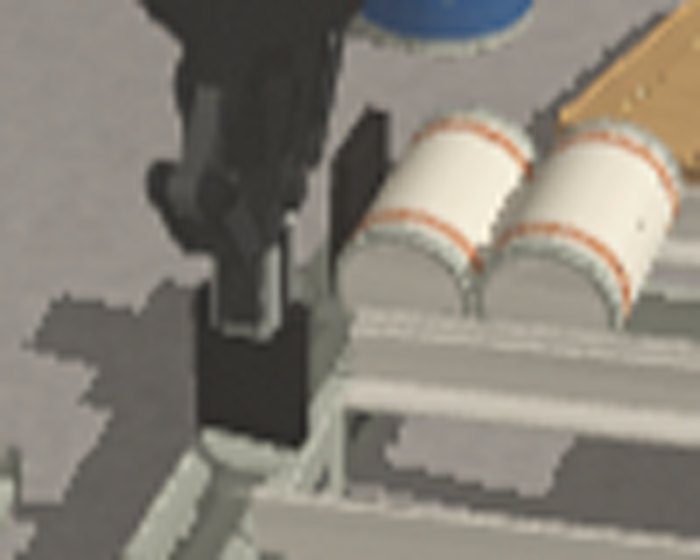

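Request:
carry_out:
  plan:
    - [[0,0.001,0],[0,0,0],0.0]
    - [[0,0.001,0],[0,0,0],0.0]
    - [[0,0,0],[0,0,0],0.0]
    - [[0,0,0],[0,0,0],0.0]

```text
time_s: 12.78
position: [0.656, 0.0094, 0.0902]
tool_rot: [[-0.002, 0.002, -1.0], [1.0, -0.001, -0.002], [-0.001, -1.0, -0.002]]
ft_force: [-0.7, -0.7, 6.1]
grip_width: 0.0081
```

Request:
carry_out:
  plan:
    - [[0,-0.0005,0],[0,10,0],0.0]
    - [[0,0,-0.0004],[0,10,0],0.0]
    - [[0,0,-0.0004],[0,10,0],0.0]
    - [[0,0,-0.0004],[0,10,0],0.0]
    - [[0.0003,0,-0.0003],[0,10,0],0.0]
    - [[0.0004,0,0],[0,10,0],0.0]
    - [[0.0004,0,0],[0,10,0],0.0]
    - [[0.0004,0,0],[0,10,0],0.0]

```text
time_s: 13.78
position: [0.6588, 0.0104, 0.0902]
tool_rot: [[0.985, 0.002, -0.171], [0.171, 0.001, 0.985], [0.002, -1.0, 0.001]]
ft_force: [-0.2, 2.9, 3.8]
grip_width: 0.0081
```

Request:
carry_out:
  plan:
    - [[0.0003,0,0],[0,10,0],0.0]
    - [[0,0,0],[0,0,0],0.0]
    - [[0,0,0],[0,0,0],0.0]
    - [[0,0,0],[0,0,0],0.0]

```text
time_s: 14.28
position: [0.659, 0.01, 0.0901]
tool_rot: [[1.0, 0.002, -0.006], [0.006, 0.0, 1.0], [0.002, -1.0, 0.0]]
ft_force: [0.7, 2.0, 4.9]
grip_width: 0.0079
```

```bash
python3 - <<'E'
from h import *
s,p=snap('w10');print(s['position'],s['time_s'],s['grip_width'],s['ft_force'],s['wrist_torque'])
q=env.get_image('side');save('side10.png',cv2.resize(q['image'][150:230,230:330],None,fx=7,fy=7,interpolation=cv2.INTER_CUBIC))
E
```

```text
[0.65896774 0.01000305 0.09014285] 14.275 0.007939558086672236 [0.65712006 2.04439266 4.9433345 ] [ 0.42846813 -0.16001114 -0.00690933]
```

View pics/w10.png

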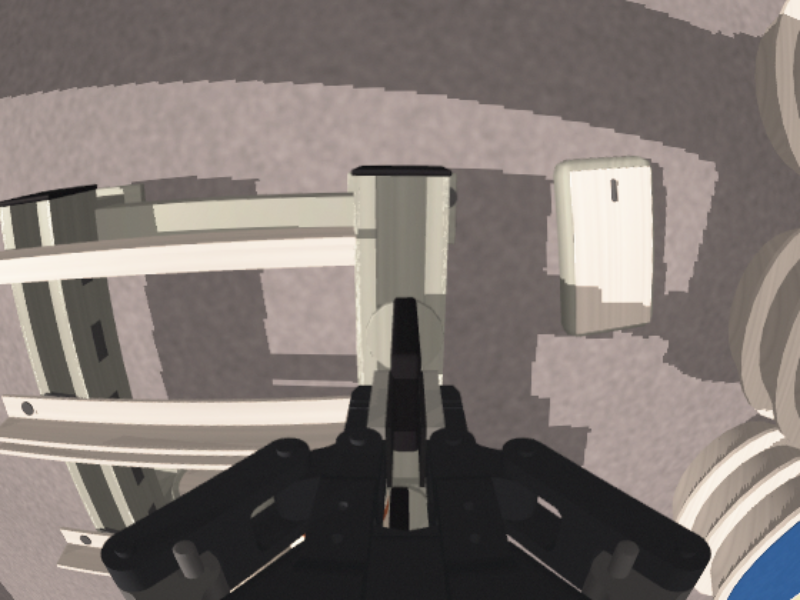

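View pics/side10.png

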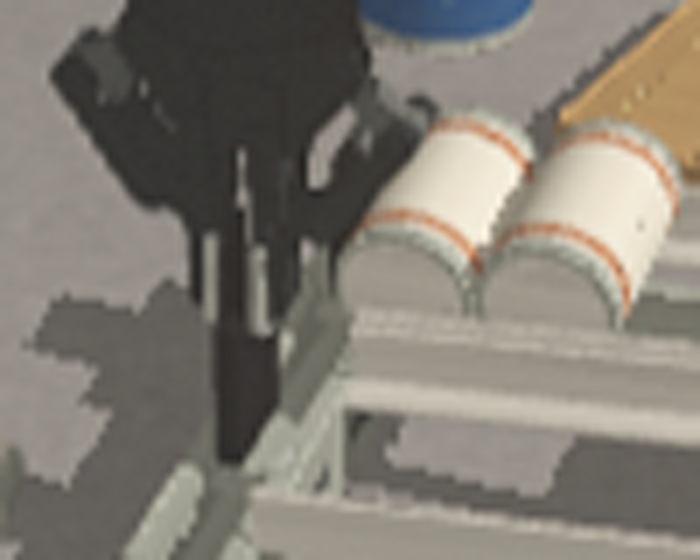

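Request:
carry_out:
  plan:
    - [[0,0,0],[0,0,0],0.02]
    - [[0,0,0],[0,0,0],0.03]
    - [[0,0,0],[0,0,0],0.03]
    - [[0,0,0],[0,0,0],0.03]
    - [[0,-0.03,0],[0,0,0],0.03]
    - [[0,-0.05,0],[0,0,0],0.03]
    - [[0,-0.05,0],[0,0,0],0.04]
    - [[0,0,-0.03],[0,0,0],0.06]

```text
time_s: 15.38
position: [0.6599, -0.0192, 0.2243]
tool_rot: [[1.0, 0.009, -0.006], [0.006, -0.002, 1.0], [0.009, -1.0, -0.002]]
ft_force: [0.9, 0.4, 0.1]
grip_width: 0.0568
```

```bash
python3 - <<'E'
from h import *
s,p=snap('w11');print(s['position'],s['time_s'],s['grip_width'],s['ft_force'],np.round(s['tool_rot'],3).tolist())
q=env.get_image('side');save('side11.png',cv2.resize(q['image'][150:230,230:330],None,fx=7,fy=7,interpolation=cv2.INTER_CUBIC))
E
```

```text
[ 0.65994319 -0.01917222  0.22433313] 15.375 0.05682708590209421 [0.85954578 0.35349532 0.07669769] [[1.0, 0.009, -0.006], [0.006, -0.002, 1.0], [0.009, -1.0, -0.002]]
```

View pics/w11.png

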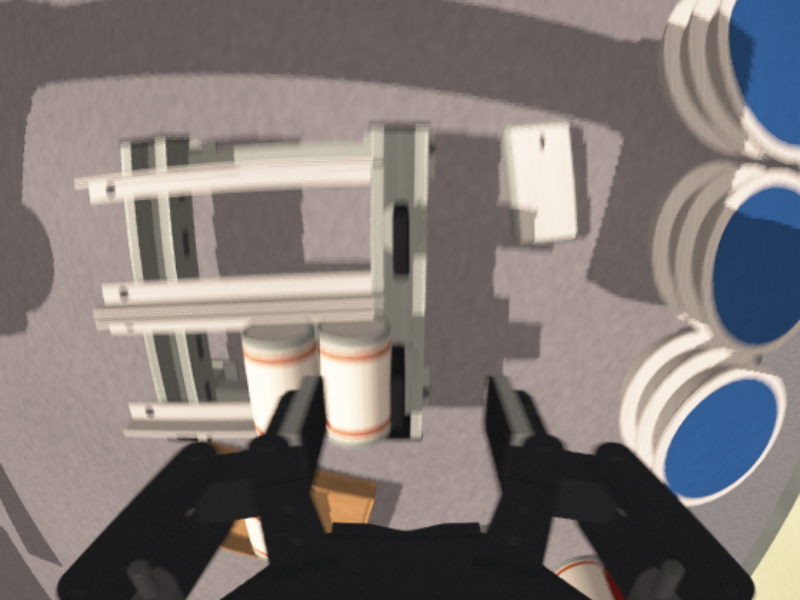

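View pics/side11.png

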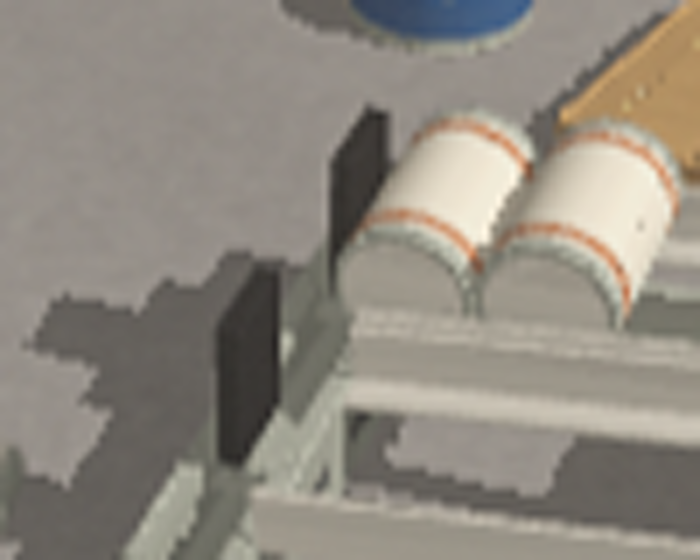

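Request:
carry_out:
  plan:
    - [[-0.022,0,-0.05],[0,0,0],0.085]
    - [[-0.022,0,-0.052],[0,0,0],0.085]
    - [[-0.022,0,-0.052],[0,0,0],0.085]
    - [[-0.022,0,-0.052],[0,0,0],0.085]
    - [[-0.022,0,-0.052],[0,0,0],0.085]
    - [[-0.022,0,-0.052],[0,0,0],0.085]
    - [[-0.022,0,-0.05],[0,0,0],0.085]
    - [[0,0,0],[0,0,0],0.085]

```text
time_s: 16.48
position: [0.5039, -0.3832, 0.2182]
tool_rot: [[1.0, -0.001, 0.002], [-0.002, 0.001, 1.0], [-0.001, -1.0, 0.001]]
ft_force: [1.3, 0.1, -0.5]
grip_width: 0.0849
```

Request:
carry_out:
  plan:
    - [[0,0,0],[0,0,0],0.085]
    - [[0,0,0],[0,0,0],0.085]
    - [[0,0,0],[0,0,0],0.085]

```text
time_s: 16.85
position: [0.5061, -0.3795, 0.2196]
tool_rot: [[1.0, 0.0, -0.004], [0.004, -0.0, 1.0], [0.0, -1.0, -0.0]]
ft_force: [-0.3, 0.0, -0.2]
grip_width: 0.0854
```

```bash
python3 - <<'E'
from h import *
s,p=snap('w12');print(s['position'],s['time_s'],s['grip_width'],s['ft_force'],np.round(s['tool_rot'],3).tolist())
q=env.get_image('top');save('top12.png',cv2.resize(q['image'][170:290,230:440],None,fx=3.8,fy=3.8,interpolation=cv2.INTER_CUBIC))
E
```

```text
[ 0.50613437 -0.3794714   0.21961675] 16.85 0.08540949737891557 [-0.30865094  0.02879723 -0.17654549] [[1.0, 0.0, -0.004], [0.004, -0.0, 1.0], [0.0, -1.0, -0.0]]
```

View pics/w12.png

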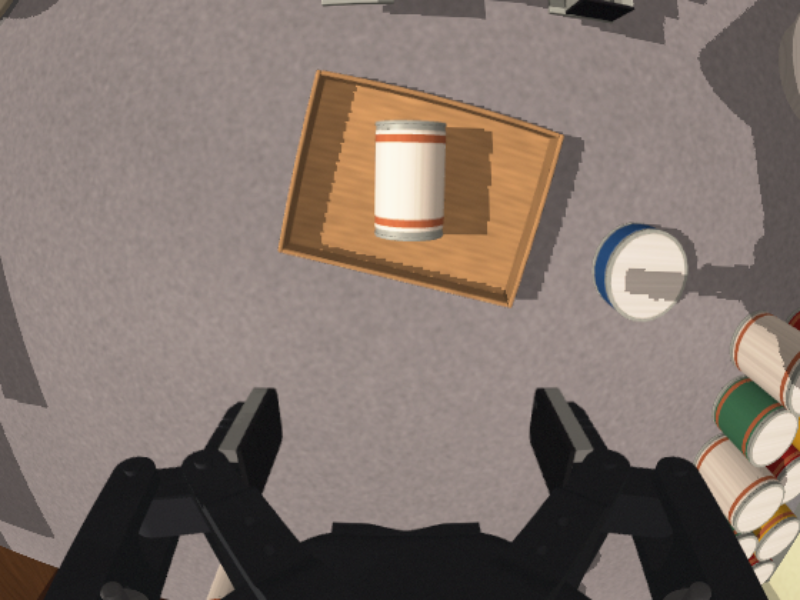

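View pics/top12.png

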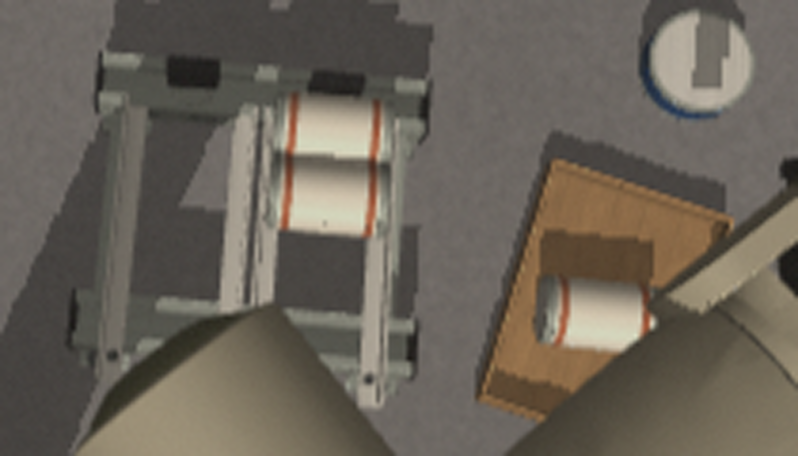

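```bash
python3 - <<'E'
from h import *
import pickle
s,p=pickle.load(open('w12.pkl','rb'))
sc=lambda u:np.array(u)/(800/560.)
save('w12z.png',cv2.resize(p['image'][75:180,250:325],None,fx=5.7,fy=5.7,interpolation=cv2.INTER_CUBIC))
for u in [(410.5,128),(409.5,236),(410,181)]: print(np.round(watz(p,s,sc(u),.031),4))
for u in [(375,181),(445,181)]: print(np.round(watz(p,s,sc(u),.031),4))
print('ends top',np.round(watz(p,s,sc((410,122)),.045),4),np.round(watz(p,s,sc((410,240)),.058),4))
E
```

```text
[ 0.5109 -0.281   0.031 ]
[ 0.5105 -0.3654  0.031 ]
[ 0.5107 -0.3221  0.031 ]
[ 0.4838 -0.322   0.031 ]
[ 0.5376 -0.3218  0.031 ]
ends top [ 0.5103 -0.2771  0.045 ] [ 0.5106 -0.3632  0.058 ]
```

View pics/w12z.png

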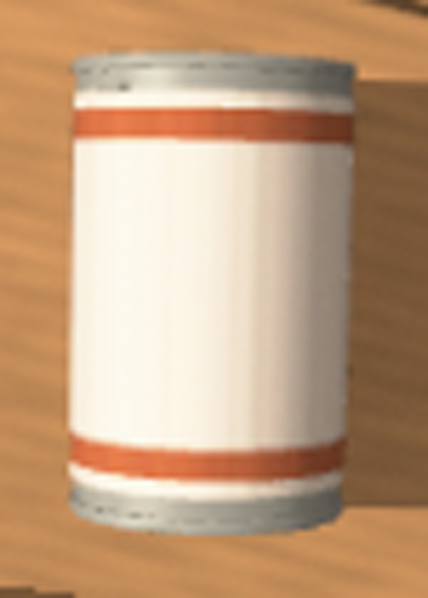

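Request:
carry_out:
  plan:
    - [[0.0046,0.03,0.029],[0,1,0],0.085]
    - [[0,0.03,0.029],[0,0,0],0.085]
    - [[0,0.03,0],[0,0,0],0.085]
    - [[0,0.03,0],[0,0,0],0.085]
    - [[0,0.02,0],[0,0,0],0.085]
    - [[0,0,0],[0,0,0],0.085]
    - [[0,0,0],[0,0,0],0.085]
    - [[0,0,0],[0,0,0],0.085]

```text
time_s: 17.95
position: [0.5109, -0.3228, 0.0805]
tool_rot: [[1.0, 0.001, 0.015], [-0.015, -0.001, 1.0], [0.001, -1.0, -0.001]]
ft_force: [-0.5, 0.0, -0.9]
grip_width: 0.0851
```

```bash
python3 - <<'E'
from h import *
s,p=snap('w13');print(s['position'],s['time_s'],s['grip_width'],s['ft_force'],np.round(s['tool_rot'],3).tolist())
E
```

```text
[ 0.5108865  -0.32283172  0.0805002 ] 17.95 0.08512389750606779 [-0.51935144  0.00187779 -0.9414553 ] [[1.0, 0.001, 0.015], [-0.015, -0.001, 1.0], [0.001, -1.0, -0.001]]
```

View pics/w13.png

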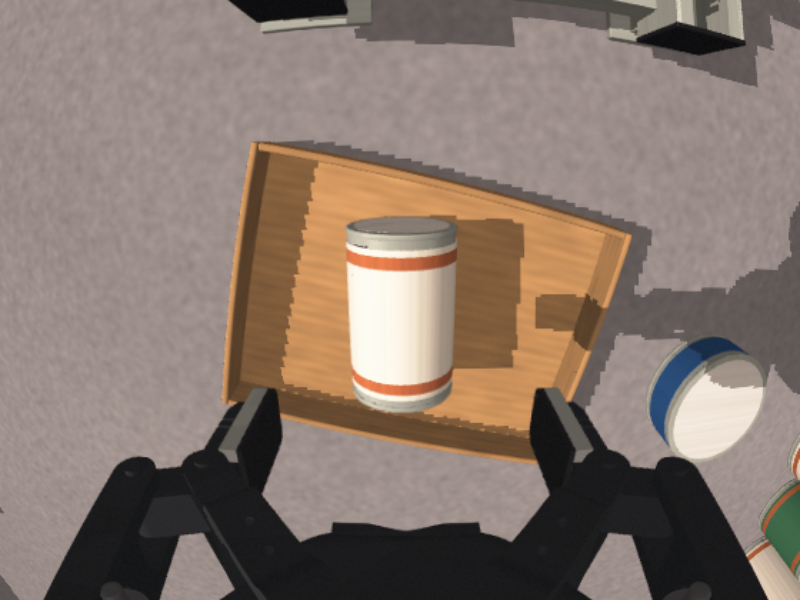

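Request:
carry_out:
  plan:
    - [[0,0.03,0],[0,0,0],0.085]
    - [[0,0.02,0],[0,0,0],0.085]
    - [[0,0.017,0],[0,0,0],0.085]
    - [[0,0,0],[0,0,0],0.085]
    - [[0,0,0],[0,0,0],0.065]
    - [[0,0,0],[0,0,0],0.04]
    - [[0,0,0],[0,0,0],0.04]
    - [[0,0,0],[0,0,0],0.04]
  force: 40

```text
time_s: 19.0
position: [0.5096, -0.3229, 0.0142]
tool_rot: [[1.0, -0.001, 0.015], [-0.015, -0.001, 1.0], [-0.001, -1.0, -0.001]]
ft_force: [-7.3, 2.3, 12.5]
grip_width: 0.0428
```

```bash
python3 - <<'E'
from h import *
s,p=snap('w14');print(s['position'],s['time_s'],s['grip_width'],s['ft_force'],np.round(s['tool_rot'],3).tolist())
E
```

```text
[ 0.50961399 -0.32288048  0.01417968] 19.0 0.042766240399195916 [-7.27532824  2.29865599 12.45146973] [[1.0, -0.001, 0.015], [-0.015, -0.001, 1.0], [-0.001, -1.0, -0.001]]
```

View pics/w14.png

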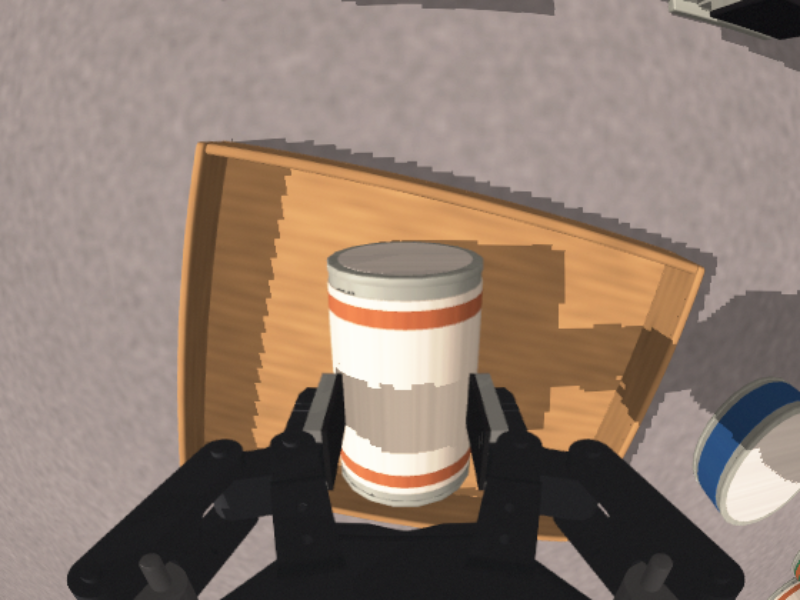

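```bash
python3 - <<'E'
from h import *
q=env.get_image('side');s=env.observe()
im=cv2.resize(q['image'],None,fx=6,fy=6,interpolation=cv2.INTER_CUBIC)
R,t=wpose(s)
for name,P,c in [('tcp',[0,0,0],(255,0,0)),('gp',[0,-.019,0],(0,0,255)),('gp2',[0,-.038,0],(255,0,255))]:
    P=np.array(P)
    for dx in(-.0225,0,.0225):
        u=proj(q,(R@(P+[dx,0,.011])+t))[0];cv2.circle(im,tuple(int(k*6+2.5) for k in u),4,c,-1)
        print(name,u)
u=proj(q,t)[0];x,y=int(u[0]*6),int(u[1]*6)
save('side14.png',im[max(0,y-330):y+200,x-380:x+380])
E
```

```text
tcp [359.19539008 175.36393844]
tcp [351.72247556 173.80905419]
tcp [344.30859444 172.26645298]
gp [359.91719424 169.94548935]
gp [352.3790071  168.39929057]
gp [344.90086415 166.86540778]
gp2 [360.65120079 164.43543918]
gp2 [353.04659282 162.89844147]
gp2 [345.503066   161.37378911]
```

View pics/side14.png

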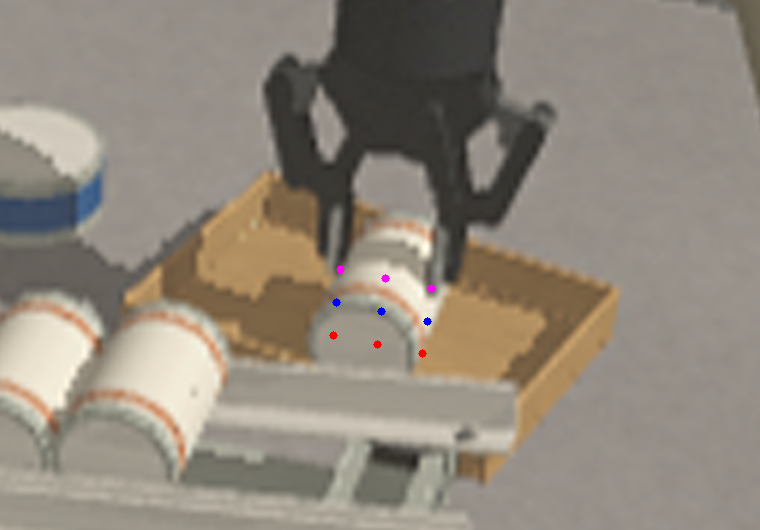

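Request:
carry_out:
  plan:
    - [[0,0,0],[0,0,0],0.06]
    - [[0,0,0],[0,0,0],0.085]
    - [[0,0,0],[0,0,0],0.085]
    - [[0,0,0],[0,0,0],0.085]
    - [[0,0.012,0],[0,0,0],0.085]
    - [[0,0,0],[0,0,0],0.085]
    - [[0,0,0],[0,0,0],0.085]
    - [[0,0,0],[0,0,0],0.085]

```text
time_s: 20.1
position: [0.5106, -0.3226, 0.0006]
tool_rot: [[1.0, 0.0, 0.015], [-0.015, -0.0, 1.0], [0.0, -1.0, -0.0]]
ft_force: [-0.1, 0.7, 0.5]
grip_width: 0.0849
```

```bash
cat > sv.py <<'E'
from h import *
import sys
q=env.get_image('side');s=env.observe()
im=cv2.resize(q['image'],None,fx=6,fy=6,interpolation=cv2.INTER_CUBIC)
u=proj(q,wpose(s)[1])[0];x,y=int(u[0]*6),int(u[1]*6)
save(sys.argv[1]+'.png',im[max(0,y-330):y+200,x-380:x+380])
print(s['position'],s['time_s'],s['grip_width'],np.round(s['ft_force'],1))
E
python3 sv.py side15; python3 -c "
from h import *
snap('w15')"
```

```text
[ 0.51054817 -0.32260571  0.00058947] 20.15 0.08495949371785053 [-0.1  0.3 -0.3]
```

View pics/side15.png

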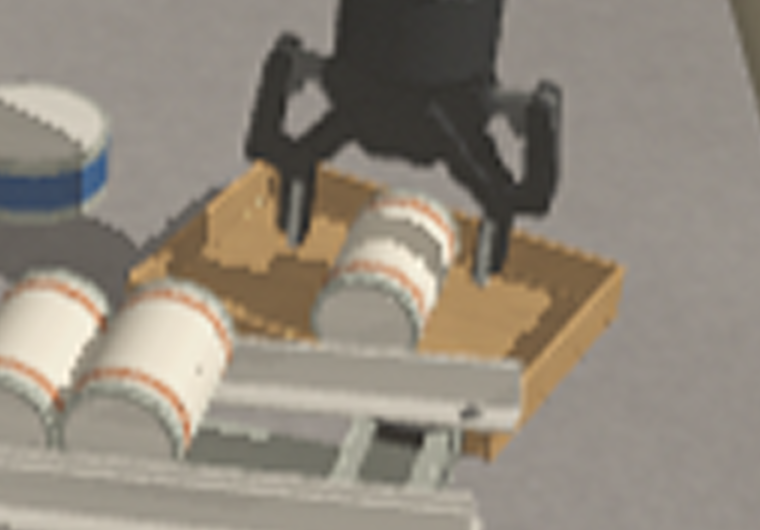

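View pics/w15.png

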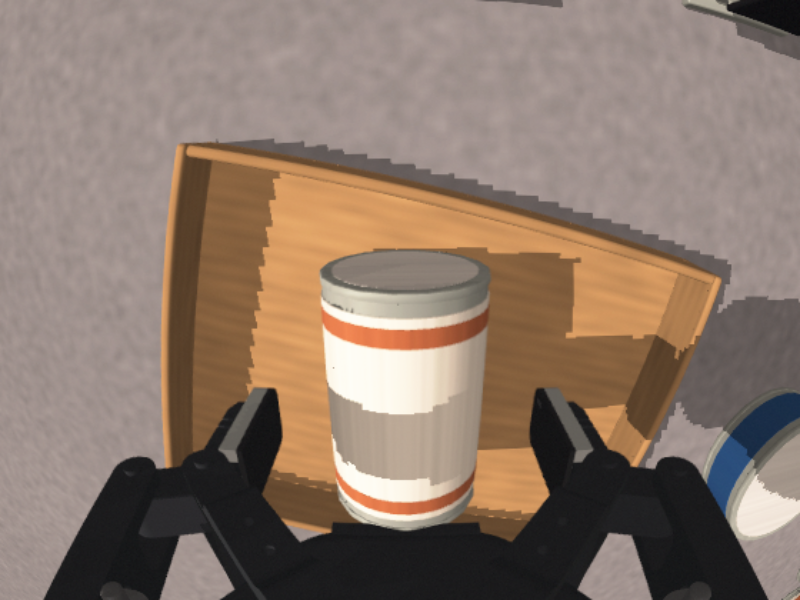

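```bash
python3 - <<'E'
from h import *
q=env.get_image('side');s=env.observe()
u=proj(q,wpose(s)[1])[0];x0,y0=int(u[0]*6)-380,max(0,int(u[1]*6)-330)
for cx,px in((.0425,(293,243)),(-.0425,(485,285))):
    uv=(np.array(px)+[x0,y0]-2.5)/6
    for dy in(-.011,.011):
      P=[proj(q,[s['position'][0]+cx,s['position'][1]+dy,z])[0] for z in(0.,.1)]
      z=(uv[1]-P[0][1])/(P[1][1]-P[0][1])*.1;print(px,dy,z,uv,P)
E
```

```text
(293, 243) -0.011 0.03593737194745821 [336.75 160.75] [array([338.83004828, 171.13763043]), array([341.80278708, 142.23281667])]
(293, 243) 0.011 0.04888892679946552 [336.75 160.75] [array([337.04043442, 174.96565847]), array([339.96825867, 145.88819779])]
(485, 285) -0.011 0.03078420089010297 [368.75 167.75] [array([366.56513147, 176.70241802]), array([370.83047129, 147.62120831])]
(485, 285) 0.011 0.04409632187597837 [368.75 167.75] [array([365.07081731, 180.64956041]), array([369.31966347, 151.3964167 ])]
```

Request:
carry_out:
  plan:
    - [[0,0.014,0],[0,0,0],0.085]
    - [[0,0,0],[0,0,0],0.085]
    - [[0,0,0],[0,0,0],0.085]
    - [[0,0,0],[0,0,0],0.065]
    - [[0,0,0],[0,0,0],0.045]
    - [[0,0,0],[0,0,0],0.045]
    - [[0,0,0],[0,0,0],0.045]
    - [[0,0,0],[0,0,0],0.045]
  force: 40

```text
time_s: 21.25
position: [0.5107, -0.3227, -0.0131]
tool_rot: [[1.0, 0.001, 0.015], [-0.015, -0.001, 1.0], [0.001, -1.0, -0.001]]
ft_force: [-0.8, 0.4, 5.3]
grip_width: 0.0526
```

```bash
python3 sv.py side16; python3 -c "
from h import *
snap('w16')"
```

```text
[ 0.51070814 -0.32271069 -0.01308296] 21.3 0.05255384668875027 [0.1 0.1 6.1]
```

View pics/side16.png

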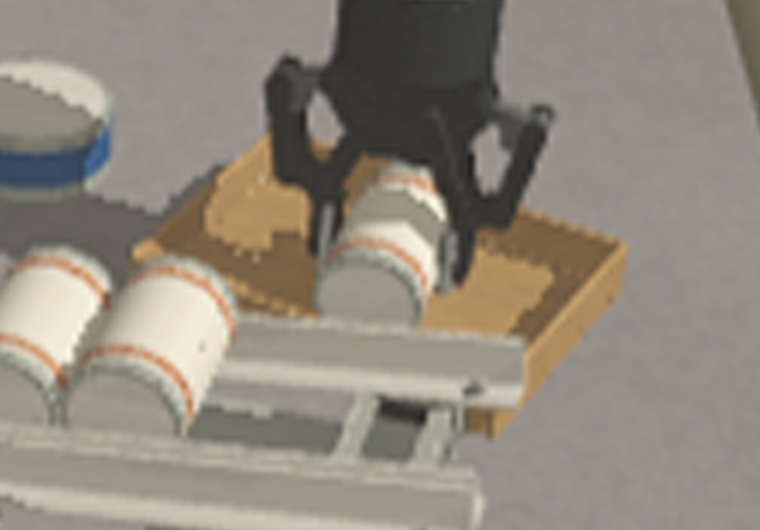

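View pics/w16.png

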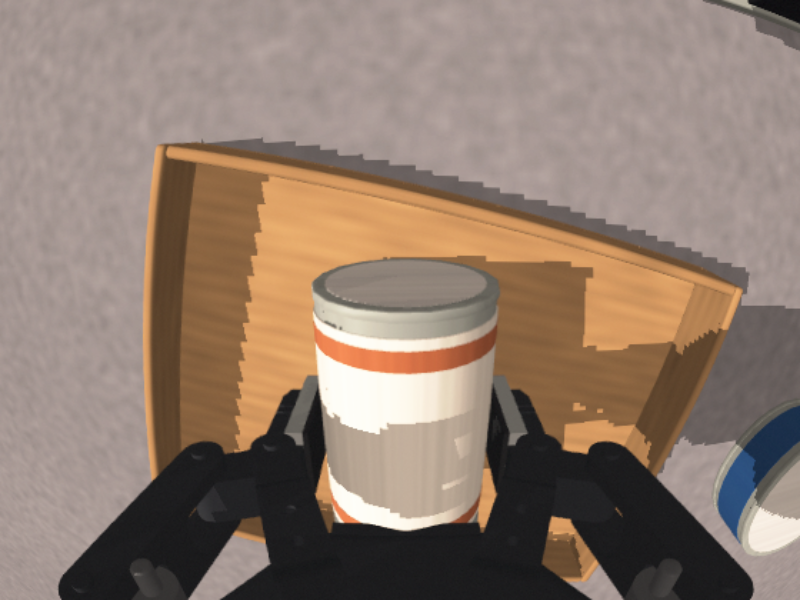

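Request:
carry_out:
  plan:
    - [[0,-0.02,0],[0,0,0],0.045]
    - [[0,-0.04,0],[0,0,0],0.045]
    - [[0,-0.05,0],[0,0,0],0.045]
    - [[0,-0.05,0],[0,0,0],0.045]
    - [[0,-0.015,0],[0,-0.6,0],0.045]
    - [[0,0,0],[0,0,0],0.045]
    - [[0,0,0],[0,0,0],0.045]

```text
time_s: 22.22
position: [0.5098, -0.3219, 0.1589]
tool_rot: [[1.0, -0.003, 0.005], [-0.005, 0.003, 1.0], [-0.003, -1.0, 0.003]]
ft_force: [-1.0, -0.6, -2.5]
grip_width: 0.053
```

```bash
python3 sv.py side17; python3 -c "
from h import *
snap('w17')"
```

```text
[ 0.50982423 -0.32199984  0.15911256] 22.275 0.052895703185203674 [-0.3 -0.8 -1.8]
```

View pics/side17.png

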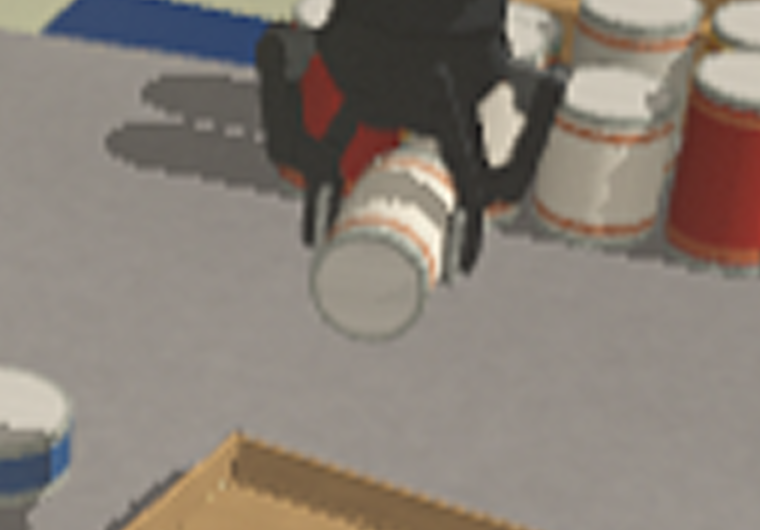

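View pics/w17.png

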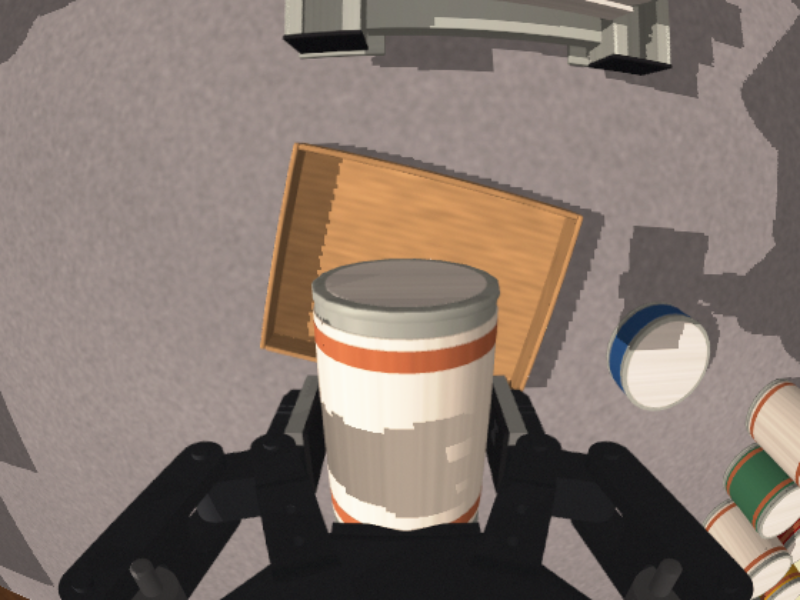

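Request:
carry_out:
  plan:
    - [[0.0085,0,0.047],[0,0,0],0.045]
    - [[0.0085,0,0.047],[0,0,0],0.045]
    - [[0.0085,0,0.047],[0,0,0],0.045]
    - [[0.0085,0,0.047],[0,0,0],0.045]
    - [[0.0085,0,0.047],[0,0,0],0.045]
    - [[0.0085,0,0.047],[0,0,0],0.045]
    - [[0.0085,0,0.047],[0,0,0],0.045]
    - [[0,0,0],[0,0,0],0.045]

```text
time_s: 23.32
position: [0.5712, 0.0092, 0.1603]
tool_rot: [[1.0, -0.002, 0.0], [-0.0, 0.001, 1.0], [-0.002, -1.0, 0.001]]
ft_force: [0.6, -1.3, -2.2]
grip_width: 0.0528
```

Request:
carry_out:
  plan:
    - [[0,0,0],[0,0,0],0.045]
    - [[0,0,0],[0,0,0],0.045]
    - [[0,0,0],[0,0,0],0.045]

```text
time_s: 23.7
position: [0.5714, 0.0053, 0.1613]
tool_rot: [[1.0, -0.0, 0.006], [-0.006, -0.0, 1.0], [-0.0, -1.0, -0.0]]
ft_force: [0.1, -0.1, -2.1]
grip_width: 0.0527
```

```bash
python3 sv.py side18; python3 -c "
from h import *
s,p=snap('w18');print(np.round(s['tool_rot'],4).tolist(),s['position'])"
```

```text
[0.57139499 0.00545201 0.16135873] 23.75 0.052816295955404303 [ 0.9 -0.2 -1.9]
[[1.0, -0.0001, 0.0057], [-0.0057, 0.0, 1.0], [-0.0001, -1.0, 0.0]] [0.57139499 0.00545201 0.16135873]
```

View pics/side18.png

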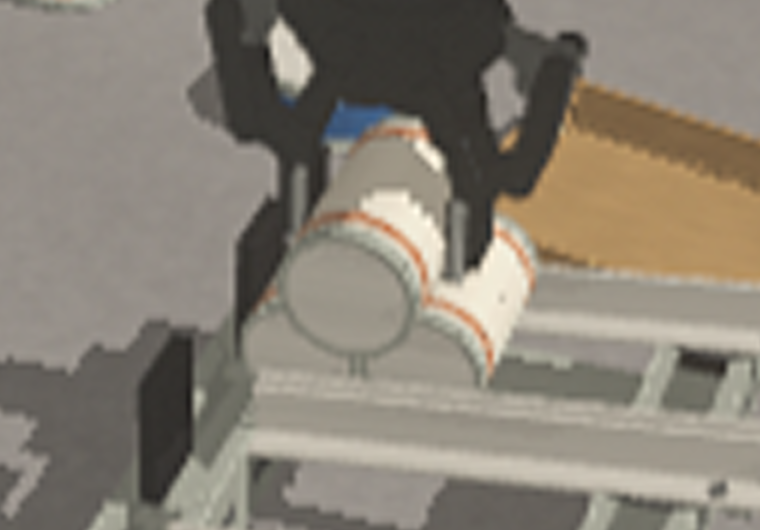

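View pics/w18.png

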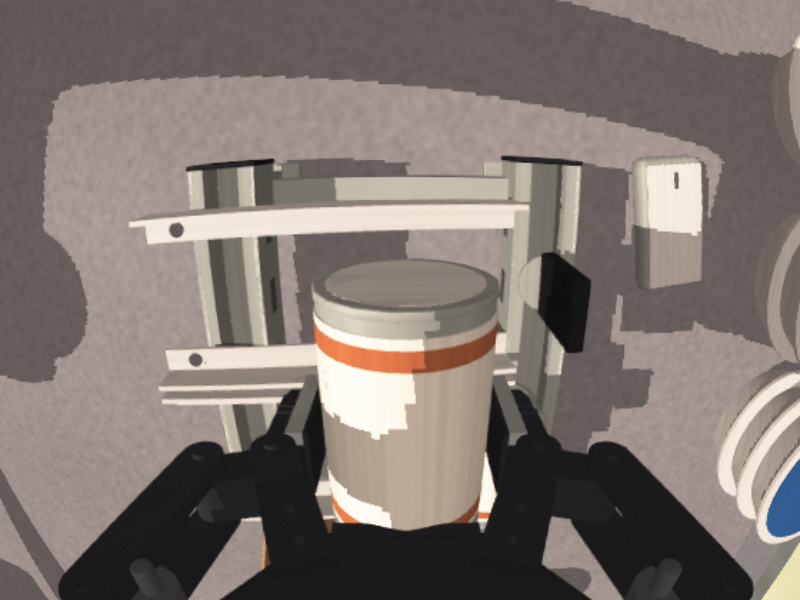

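```bash
python3 - <<'E'
from h import *
import pickle
s,p=pickle.load(open('w18.pkl','rb'))
sc=lambda u:np.array(u)/(800/560.)
z=s['position'][2]
# end-face rim: top (far, z low) ~ (405,260), bottom (near, z high)=(405,~310); 
for u,dz in [((405,260),.044-.027),((405,260),.044+.027),((405,308),.044+.027),((313,288),.044),((498,290),.044)]: print(u,dz,np.round(watz(p,s,sc(u),z+dz),4))
# lane y from flats inner edges/guides at their height
print(s['position'])
for u in [(150,243),(525,225)]: print(u,np.round(watz(p,s,sc(u),.092 if u[0]<300 else .062),4))
E
```

```text
(405, 260) 0.016999999999999998 [0.5725 0.0511 0.1784]
(405, 260) 0.071 [0.5726 0.0645 0.2324]
(405, 308) 0.071 [0.5725 0.0532 0.2324]
(313, 288) 0.044 [0.5458 0.0498 0.2054]
(498, 290) 0.044 [0.5995 0.0488 0.2054]
[0.57139499 0.00545201 0.16135873]
(150, 243) [0.4233 0.0434 0.092 ]
(525, 225) [0.6445 0.044  0.062 ]
```

Request:
carry_out:
  plan:
    - [[0,0.01,0.0025],[0,0,0],0.045]
    - [[0,0.025,0],[0,0,0],0.045]
    - [[0,0.025,0],[0,0,0],0.045]
    - [[0,0.02,0],[0,0,0],0.045]
    - [[0,0,0],[0,0,0],0.045]
    - [[0,0,0],[0,0,0],0.045]
    - [[0,0,0],[0,0,0],0.045]

```text
time_s: 24.68
position: [0.5719, 0.0087, 0.0823]
tool_rot: [[1.0, 0.002, 0.004], [-0.004, -0.0, 1.0], [0.002, -1.0, -0.0]]
ft_force: [0.1, 0.0, -2.1]
grip_width: 0.0531
```

```bash
python3 sv.py side19; python3 -c "
from h import *
s,p=snap('w19');print(np.round(s['tool_rot'],4).tolist(),s['position'])"
```

```text
[0.57180135 0.00865066 0.08218436] 24.725 0.052401657026471045 [-0.3 -0.4 -2. ]
[[1.0, 0.0014, 0.0044], [-0.0044, -0.0003, 1.0], [0.0014, -1.0, -0.0003]] [0.57180135 0.00865066 0.08218436]
```

View pics/side19.png

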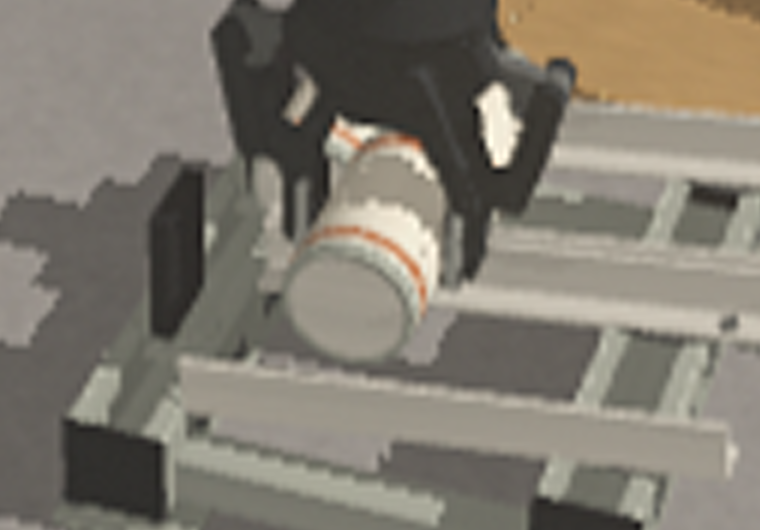

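View pics/w19.png

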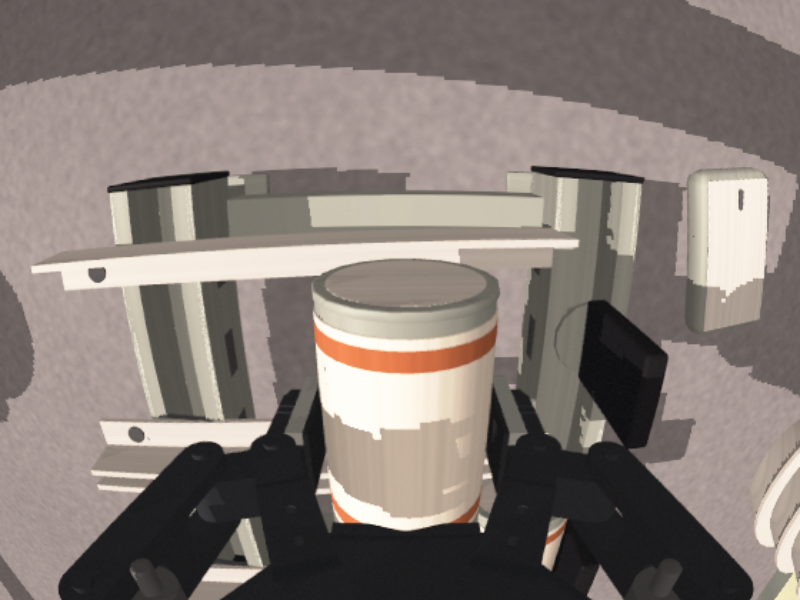

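```bash
python3 - <<'E'
from h import *
import pickle
s,p=pickle.load(open('w19.pkl','rb'))
save('w19z.png',cv2.resize(p['image'][150:220,200:400],None,fx=4,fy=4,interpolation=cv2.INTER_CUBIC))
sc=lambda u:np.array(u)/(800/560.)
z=s['position'][2]
for u,dz in [((405,260),.017),((313,288),.044),((498,290),.044),((405,308),.071)]: print(u,np.round(watz(p,s,sc(u),z+dz),4))
for u,zz in [((100,287),.0905),((270,277),.077),((530,267),.063),((400,236),.093),((400,243),.093)]: print(u,np.round(watz(p,s,sc(u),zz),4))
E
```

```text
(405, 260) [0.5728 0.0543 0.0992]
(313, 288) [0.5461 0.053  0.1262]
(498, 290) [0.5998 0.052  0.1262]
(405, 308) [0.5727 0.0564 0.1532]
(100, 287) [0.442  0.0436 0.0905]
(270, 277) [0.5181 0.0425 0.077 ]
(530, 267) [0.627  0.0423 0.063 ]
(400, 236) [0.5711 0.0614 0.093 ]
(400, 243) [0.5711 0.0589 0.093 ]
```

View pics/w19z.png

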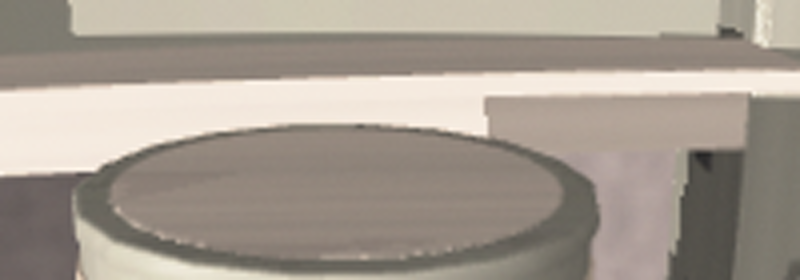

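Request:
carry_out:
  plan:
    - [[0,0.012,-0.0005],[0,0,0],0.045]
    - [[0,0.008,0],[0,0,0],0.045]
    - [[0,0.003,0],[0,0,0],0.045]
    - [[0,0,0],[0,0,0],0.045]
    - [[0,0,0],[0,0,0],0.045]
    - [[0,0,0],[0,0,0],0.045]

```text
time_s: 25.52
position: [0.5716, 0.0082, 0.0587]
tool_rot: [[1.0, 0.001, 0.004], [-0.004, -0.0, 1.0], [0.001, -1.0, -0.0]]
ft_force: [0.2, 0.8, -2.5]
grip_width: 0.0529
```

Request:
carry_out:
  plan:
    - [[0,0.002,0],[0,0,0],0.045]
    - [[0,0.001,0],[0,0,0],0.045]
    - [[0,0,0],[0,0,0],0.045]
    - [[0,0,0],[0,0,0],0.045]

```text
time_s: 26.02
position: [0.5715, 0.0082, 0.0554]
tool_rot: [[1.0, 0.0, 0.004], [-0.004, -0.0, 1.0], [0.0, -1.0, -0.0]]
ft_force: [0.8, -0.7, -1.7]
grip_width: 0.0528
```

```bash
python3 sv.py side20; python3 -c "
from h import *
s,p=snap('w20');print(np.round(s['tool_rot'],4).tolist(),s['position'])"
```

```text
[0.5714638  0.0081796  0.05546697] 26.075 0.052760051722672965 [-0.3  0.8 -2.7]
[[1.0, 0.0001, 0.0044], [-0.0044, -0.0, 1.0], [0.0001, -1.0, -0.0]] [0.5714638  0.0081796  0.05546697]
```

View pics/side20.png

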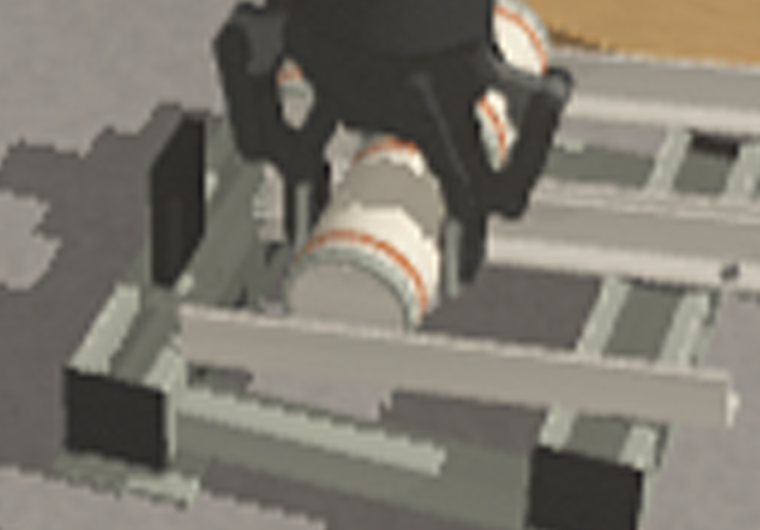

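View pics/w20.png

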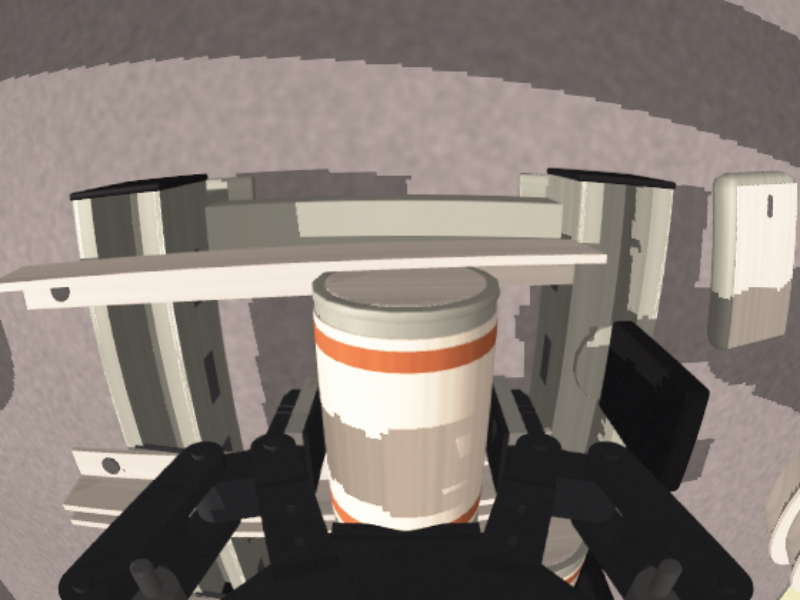

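Request:
carry_out:
  plan:
    - [[0,0.001,0],[0,0,0],0.045]
    - [[0,0.001,0],[0,0,0],0.045]
    - [[0,0,0],[0,0,0],0.045]
    - [[0,0,0],[0,0,0],0.045]

```text
time_s: 26.62
position: [0.5716, 0.0081, 0.0542]
tool_rot: [[1.0, 0.001, 0.004], [-0.004, -0.0, 1.0], [0.001, -1.0, -0.0]]
ft_force: [-2.7, 1.1, 5.1]
grip_width: 0.0526
```

Request:
carry_out:
  plan:
    - [[0,-0.0005,0],[0,0,0],0.06]
    - [[0,0,0],[0,0,0],0.085]
    - [[0,0,0],[0,0,0],0.085]
    - [[0,-0.01,0],[0,0,0],0.085]
    - [[0,-0.03,0],[0,0,0],0.085]
    - [[0,-0.05,0],[0,0,0],0.085]
    - [[0,-0.05,0],[0,0,0],0.085]
    - [[0,0,0],[0,0,0],0.085]

```text
time_s: 27.62
position: [0.573, 0.008, 0.1986]
tool_rot: [[1.0, 0.009, 0.004], [-0.004, -0.002, 1.0], [0.009, -1.0, -0.002]]
ft_force: [-0.2, -0.1, -0.9]
grip_width: 0.0852
```

```bash
python3 -c "
from h import *
s,p=snap('w21');print(np.round(s['tool_rot'],4).tolist(),s['position'],s['time_s'])
q=env.get_image('side');save('side21.png',cv2.resize(q['image'][135:275,235:405],None,fx=4.2,fy=4.2,interpolation=cv2.INTER_CUBIC))"
```

```text
[[1.0, 0.0086, 0.0043], [-0.0043, -0.0017, 1.0], [0.0086, -1.0, -0.0016]] [0.57301851 0.00798572 0.19856278] 27.625
```

View pics/side21.png

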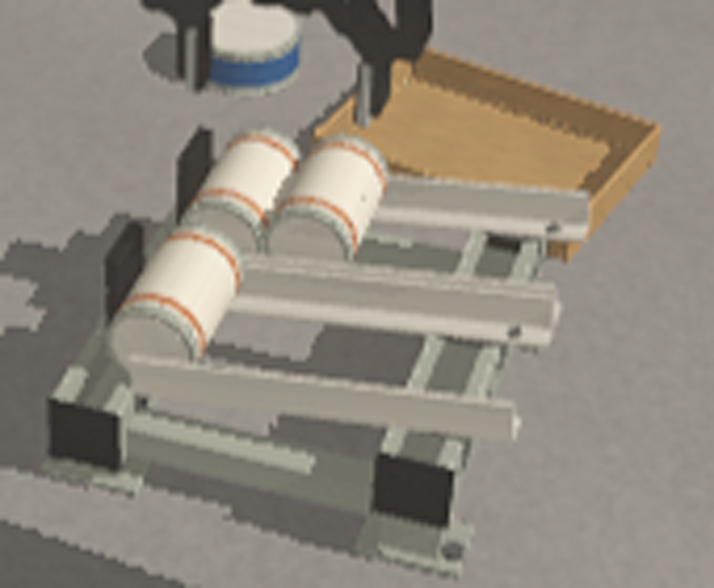

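View pics/w21.png

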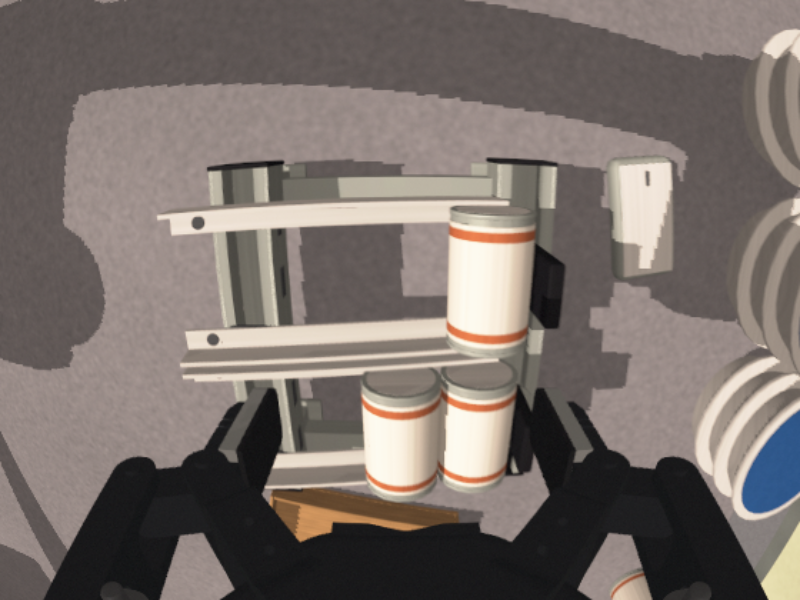

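The side and wrist pictures show the tin lying square against the stop, at (175,290) in the side crop. I'll wait for it to settle, then check that everything is at rest.

Request:
carry_out:
  plan:
    - [[-0.03,-0.03,0],[0,0,0],0.085]
    - [[-0.04,-0.02,0],[0,0,0],0.085]
    - [[-0.04,0,0],[0,0,0],0.085]
    - [[0,0,0],[0,0,0],0.085]
    - [[0,0,0],[0,0,0],0.085]
    - [[0,0,0],[0,0,0],0.085]
    - [[0,0,0],[0,0,0],0.085]
    - [[0,0,0],[0,0,0],0.085]

```text
time_s: 28.72
position: [0.4617, 0.0087, 0.2437]
tool_rot: [[1.0, -0.0, 0.004], [-0.004, 0.0, 1.0], [-0.0, -1.0, 0.0]]
ft_force: [-0.0, 0.0, -0.1]
grip_width: 0.0853
```

```bash
python3 - <<'E'
from h import *
a=env.get_image('side')['image'];s,p=snap('w22')
for i in range(6): q=env.get_image('side')
print(np.abs(a[150:280,235:400].astype(int)-q['image'][150:280,235:400]).max(), s['position'],s['time_s'],np.round(s['ft_force'],1))
save('w22z.png',cv2.resize(p['image'][80:260,280:480],None,fx=3.3,fy=3.3,interpolation=cv2.INTER_CUBIC))
E
```

```text
58 [0.46163052 0.00867149 0.24375145] 28.775 [-0.1  0.9 -0.2]
```

View pics/w22.png

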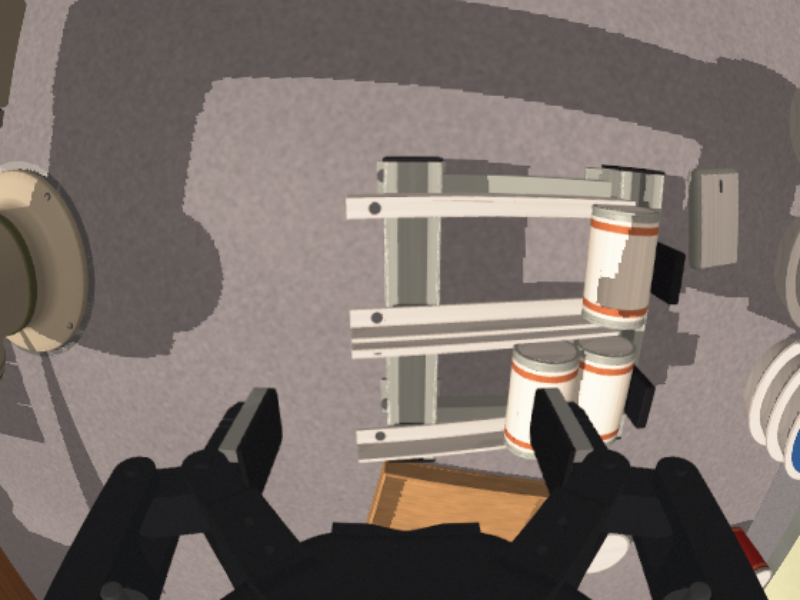

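```bash
python3 - <<'E'
from h import *
import pickle
a=env.get_image('side')['image']
for i in range(8): q=env.get_image('side')
d=np.abs(a.astype(int)-q['image']).max(2)[150:280,235:400];print((d>25).sum(),np.argwhere(d>25)[:8]+[150,235])
s,p=pickle.load(open('w22.pkl','rb'));sc=lambda u:np.array(u)/(800/560.)
for u in [(588,265),(658,268),(624,268)]: print(u,np.round(watz(p,s,sc(u),.0907),4))
# expected tin outline at lane x=-32.5,y=0
import math
v=(.6575,.0085);c=np.array([v[0]-.0325,v[1],.0637+.0273])
im=cv2.resize(q['image'],None,fx=4,fy=4,interpolation=cv2.INTER_CUBIC);t=np.linspace(0,2*np.pi,50)
for y in(-.044,.044):
    P=proj(q,np.c_[c[0]+.027*np.cos(t),c[1]+y+0*t,c[2]+.027*np.sin(t)])*4+1.5
    cv2.polylines(im,[P.astype(int)],True,(0,0,255))
for x in(-.005,.005):
  P=proj(q,np.array([[v[0]+x,v[1]-.02,.066],[v[0]+x,v[1]+.02,.066],[v[0]+x,v[1]+.02,.126],[v[0]+x,v[1]-.02,.126]]))*4+1.5
  cv2.polylines(im,[P.astype(int)],True,(255,0,0))
save('side22.png',im[600:1040,940:1600])
E
```

```text
0 []
(588, 265) [0.6012 0.009  0.0907]
(658, 268) [0.6648 0.0077 0.0907]
(624, 268) [0.6329 0.0071 0.0907]
```

View pics/side22.png

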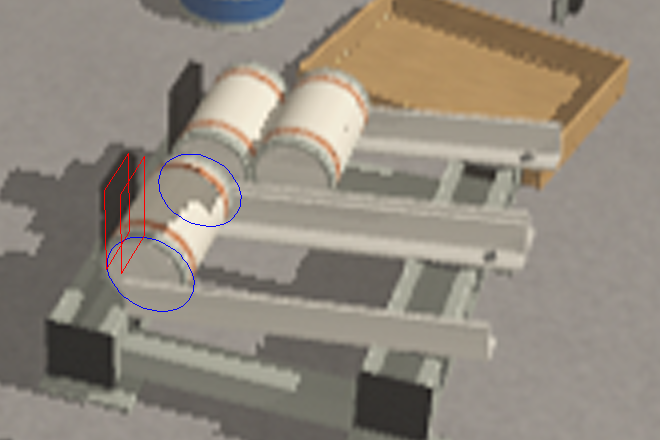

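The model outlines of the tin and paddle land on the picture to within a few mm, and the last two frames are identical, so everything is at rest. Handing in.

```bash
python3 -c "
from rig import env
print(env.close_job(), env.observe()['time_s'])"
```

```text
the job is handed in; nothing more can be done
the job is handed in; nothing more can be done
```

I handed the job in at about 30 s of the 72 s allowed. The stop is locked in the empty lane and the tin is resting against it. `close_job` reports no verdict, so all of this rests on my own measurements.

- **Stop:** I took the black and steel stop, not the pink or turquoise one, and lowered it into the slot at the middle of the lane. It touched down at the expected height with about 6 N. I turned it a quarter, let go and withdrew. Afterwards it stood upright and square, like the stop next door.
- **Tin:** My first grip was too high (jaws at 43 mm on a 54 mm tin), because the fingertips sat about 30 mm higher than I had assumed. I opened, went lower and gripped it again properly at 53 mm. I lowered it level into the lane until it touched at about 7 N, then let go, and it rolled down against the stop.
- **Last checks:** In the side picture, the tin and paddle match outlines drawn where they should be, to within a few mm. Frames about 0.4 s apart showed no change. The neighbouring tins and the goods on the table look unmoved in the pictures, but I did not measure them. The arm was well clear with no force on it.
- **Disagreements:** My readings of the lane's middle line differed by about 1–3 mm between pictures. One earlier frame comparison showed a brief difference (58 grey levels) that I did not trace; it was gone in the next.

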